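# Stow battery packs under a bifold cover and lock it

### The job

Put every loose battery pack away in the covered tray. Push the cover back until its two panels fold flat against each other and lock it there with the red-handled rod through the rear ring on the tray and the ring on the cover; then lay the packs flat in the bays, one to a bay. Afterwards draw out the rod, pull the cover fully shut and lock it with the rod pushed home through the front ring and the cover's ring, leaving the other things on the bench where they are.

Things in the scene. Friction and masses are not known exactly. Their poses are not given: they have to be found in the camera images.
- tray: grey steel tray, 256 (x, front to back) x 306 (y) mm, fixed to the bench. Origin: centre of its underside; +x to its back, +y to its left. Walls reach z = 41 mm, side tracks 51 mm. Its front 165 mm holds three bays side by side, each 90 mm (y) x 165 mm (x), blue floor at z = 6 mm, parted by ribs 10 mm thick and 5 mm high. The folded cover parks behind the bays.
- bay_0 (a point): floor centre of the left bay (axes as the tray)
- bay_1 (a point): floor centre of the middle bay (axes as the tray)
- bay_2 (a point): floor centre of the right bay (axes as the tray)
- rear_panel (a joint): angle (rad) of the cover's rear panel, hinged to the tray's back. The cover: rear panel (85 mm), front panel (85 mm) hinged to it, and a flat leading board (72 mm) with the handle, level in the side tracks. 0 = shut (a 12 mm ridge stays between the panels, so they fold upward); 1.43 (stop) = both panels upright, flat against each other, 85 mm high above the board.
- front_panel (a joint): angle (rad) of the front panel against the rear one: always twice the rear one's; 0 shut, 2.86 folded flat. The leading board slides along the tray's x by 0.17*(0.990-cos(rear angle+0.140)) m, 168 mm in all. About 4 N starts it, less later; nearly folded it stays where left, farther down it may sink shut by its weight.
- handle (a point): middle of the black bow handle on the leading board: round bar 10 mm thick, 90 mm long along the tray's y, 93 mm above the tray's underside; 40 mm free below the bar. The folded panels stand 52 mm behind it (tray +x), to 131 mm above the underside. Push it from the front, or grip it from above across the bar.
- cover_eye (a point): centre of the steel ring on the right end of the leading board; moves with it. Hole 15 mm wide, ring bar 5.6 mm thick, axis along the tray's y, 60 mm above the tray's underside. Axes as the tray.
- lock_front (a point): centre of the front ring fixed on the outside of the tray's right wall, same hole, axis and height (axes as the tray); 37 mm to the right (tray -y) of the cover's ring and in line with it when the cover is shut
- lock_rear (a point): centre of the rear ring on the outside of the tray's right wall, the same; in line with the cover's ring when the cover is fully folded
- rod: locking rod, loose, 120 mm: red square handle 15 x 15 x 55 mm, then a steel shank 65 mm long, 10 mm thick, tapered end. Lies on the bench. Origin: middle of the handle on the axis; +y along the shank. It goes in from the right (tray +y), through a wall ring, then the cover's ring, until the handle meets the wall ring (origin 30 mm outside that ring's centre).
- rod_tip (a point): end of the rod's shank, 92.5 mm from the rod's origin along its +y
- pack_0: flat black battery pack, 46 (x) x 120 (y) x 10 (z) mm, loose, about 60 g. Origin: centre of its underside. May be absent.
- pack_1: flat black battery pack, 46 (x) x 120 (y) x 10 (z) mm, loose, about 60 g. Origin: centre of its underside. May be absent.
- pack_2: flat black battery pack, 46 (x) x 120 (y) x 10 (z) mm, loose, about 60 g. Origin: centre of its underside. May be absent.
- pack_3: flat black battery pack, 46 (x) x 120 (y) x 10 (z) mm, loose, about 60 g. Origin: centre of its underside. May be absent.
- tin: small grey open tin, 60 mm wide, 28 mm high; bystander. Origin: centre of its underside.
- driver_s: silver precision screwdriver, 98 mm along its y; bystander. Origin: centre of its underside.

How it is judged:
By the outcome, as a careful person would: the job done as asked, in the order asked, and still so for the second after the job is handed in, with the robot touching nothing.
Of pack_0, pack_1, pack_2, pack_3 only 2 to 3 are there at a start; the rules pass over those that are not, and their reading is None.
At some moment in a run one of pack_0, pack_1, pack_2, pack_3 may be knocked a few centimetres aside while the robot is not near it.
It also fails if it takes over 192 s, if anything falls off the work surface, if the arm or the gripper's body presses on something with over 40 N, if the wrist force passes 120 N, or if a joint passes its speed limit or range.

### The arm

A 6-joint arm with a two-finger parallel gripper is mounted at the origin on a cart in front of the work surface, level with it; the furniture and walls round the work are solid. World frame = base frame: x ahead of the robot, y to its left, z up, the work surface at z = 0. Lengths are in m, angles in rad, forces in N, time in s.
With the tool pointing down it reaches from about 0.4 to 0.925 m from the base axis. Payload 3.4 kg.
Tool frame: the origin (TCP) lies between the finger pads; the fingertips stand robot.nose_length ahead of it and the grasp point (between the pads) lies 11 mm behind it (robot.nose_length is the distance from the TCP to the fingertips, in m); z points along the fingers, y is the line along which they close (so a half turn about z gives the same grasp; the last joint's range is limited). The gripper opens to 85 mm and grips with 20 to 120 N. Pads are 22 mm wide; open, the fingers measure 114 mm over their backs; the gripper's body (76 mm by 85 mm) begins 54 mm behind the grasp point. The pads swing forward as they close: fully open they stand 13 mm farther back than shut.
Start: joints at [-1.28, 0.307, 1.506, -0, 1.328, -0.073], TCP at [0.205, -0.537, 0.239] pointing down, gripper open.
Joint ranges: [-3.12, 3.12], [-1.05, 2.28], [0.14, 2.33], [-1.42, 4.57], [0.1, 2.73], [-2.68, 2.68]. Speed limits (rad/s): [2.57, 2.57, 3.14, 3.14, 3.14, 3.14].

### API

Orientations are given as a 3x3 rotation matrix whose columns are the frame's x, y, z axes.
In Python, from plant import robot gives the robot as it stands.
- The arm moves only by the tool step_arm, never from a script. Its argument "deltas" is a list of rows, each an object of numbers: "ax", "ay", "az": the turn, a rotation vector about the tool's x, y, z in rad; "dx", "dy", "dz": the shift along the tool's x, y, z in m; "grip": the finger opening in m, from 0 to 0.0854. A call has exactly 5 rows; each row is the pose to reach, as a shift and turn from the pose commanded when the call began, along the tool's axes at that moment; what a row does not reach only later rows make up. A row lasts 1/12 s, in which the tool goes at most 41.7 mm and 7.16 degrees, less where a joint would pass 70% of its speed; a pose out of reach is approached as far as the arm can. A call with a gripper value outside its range is refused whole. The fingers move at their own pace and stop on an object; the grip force is fixed at half the most. Time passes only in rows, so rows that repeat a pose let the fingers close, or fill a call up. It gives the time, the measured TCP pose, the force, the opening and the grip force at its end, in the units of the state.
- robot.observe(): the state, without advancing time (a new reading comes with each control period).
- robot.camera(name): name is "scene" or "top" or "wrist"; returns a dict with "color" (480x640x3 uint8, blue, green, red), "range_z" (480x640 float32, m along the optical axis (not along the pixel's ray), 0 where there is no reading), "vertical_fov" (degrees; the focal length in pixels is half the picture's height over the tangent of half this angle, whatever the lens; pixels are square), "cx", "cy" (the principal point, pixels), "extrinsics" (4x4, takes a point from world to camera coordinates); the wrist camera has in their place "mount" (4x4, takes a point from camera to tool coordinates, whose origin is the TCP and whose axes are the flange's). Camera axes: x right, y up, looking along -z (the intrinsics and any distortion apply to the point x, -y, -z); pixel columns grow to the right and rows downward; lengths in m; the calibration is good to about 2 mm. The wrist camera is an equidistant fisheye: a pixel r from the principal point sees the ray r / f radians off the axis. A picture is of the moment at which its call begins: read the wrist's pose just before it.
- robot.sign_off(): hands the job in; it is judged then, once.
The state is a dict: "time_s": time; "q": joint angles; "joint_vel": joint speeds; "joint_torque": joint torques, N m; "tool_pos": TCP position; "eef_rot": TCP orientation; "force": force on the tool from outside, world axes, zero at the start; "torque": the same for the moment, N m; "grip_width": finger opening in m; "grasp_force": force on a finger pad.
Only numpy, scipy, OpenCV 4.12 (cv2) and the standard library are available. Lean on these libraries where they do the work, as an engineer would, in place of code of your own. Each camera call takes 0.05 s, during which the arm holds its last target. There are 200 camera calls.

## Working session

There is one attempt and no reset: what is moved stays moved. The work goes in short steps, Python scripts to look and compute and a tool call to move; the robot and the scene stay as the last step left them, time stands still between calls to the robot, and variables do not carry over. Pictures are saved under pics/ and viewed, at most 14 in all, crops included, and the job is handed in when it is done.

Besides the shell and the picture viewer there is one more tool, called after ">>>" by a JSON object that holds its "name" and its "arguments". step_arm: Moves the arm, as the interface text tells. Its arguments: {"type":"object","properties":{"deltas":{"type":"array"}},"required":["deltas"]}

```bash
ls; mkdir -p pics; cat > h.py <<'E'
import numpy as np, cv2, pickle
from plant import robot
def shot(name,tag):
    s=robot.observe(); c=robot.camera(name); c['s']=s
    pickle.dump(c,open(f'pics/{tag}.pkl','wb')); cv2.imwrite(f'pics/{tag}.png',c['color']); return c
def load(tag): return pickle.load(open(f'pics/{tag}.pkl','rb'))
def cloud(c,us,vs,z=None):
    "world points for pixels (z: range override None)"
    us=np.atleast_1d(us);vs=np.atleast_1d(vs)
    f=240/np.tan(np.radians(c['vertical_fov']/2))
    d=c['range_z'][vs.astype(int),us.astype(int)]
    x=(us-c['cx'])/f;y=(vs-c['cy'])/f
    if 'mount' in c:
        r=np.hypot(x,y)+1e-9; k=np.tan(r)/r; x=x*k;y=y*k
        s=c['s'];T=np.eye(4);T[:3,:3]=np.array(s['eef_rot']);T[:3,3]=s['tool_pos'];M=T@np.array(c['mount'])
    else: M=np.linalg.inv(np.array(c['extrinsics']))
    if z is None:
        p=np.stack([x*d,-y*d,-d,np.ones_like(d)]); return (M@p)[:3].T
    ray=(M[:3,:3]@np.stack([x,-y,-np.ones_like(x)])); o=M[:3,3:]
    return (o+ray*(z-o[2])/ray[2]).T
E
python3 - <<'E'
from h import *
for n in('scene','top'):
    c=shot(n,n+'0'); print(n,c['vertical_fov'],c['cx'],c['cy'],np.linalg.inv(c['extrinsics'])[:3].round(3).tolist(),[k for k in c])
s=robot.observe(); print(s, robot.nose_length)
E
```

```text
pics
scene 51.088268477986524 323.29752507734054 238.28310001091134 [[-0.623, 0.333, -0.708, -0.289], [-0.783, -0.263, 0.564, 0.738], [0.002, 0.906, 0.424, 0.578]] ['color', 'range_z', 'vertical_fov', 'cx', 'cy', 'extrinsics', 's']
top 52.92602264427173 315.97162299524956 249.37309479623207 [[0.004, 0.991, -0.131, 0.347], [-1.0, 0.001, -0.021, 0.058], [-0.021, 0.131, 0.991, 1.537]] ['color', 'range_z', 'vertical_fov', 'cx', 'cy', 'extrinsics', 's']
{'time_s': 0.1, 'q': array([-1.28049726e+00,  3.07527770e-01,  1.50751752e+00, -1.80811013e-06,
        1.32839713e+00, -7.35181714e-02]), 'joint_vel': array([ 0.00092153, -0.00093904, -0.00275509,  0.00156077, -0.00075273,
       -0.00139885]), 'joint_torque': array([-7.07604577e-04, -4.58531070e+01, -2.52609318e+01, -1.96223368e-04,
        5.79577871e-03, -1.05947601e-05]), 'tool_pos': array([ 0.2044065 , -0.53680503,  0.23846571]), 'eef_rot': array([[ 9.34545173e-01,  3.55844119e-01, -5.31156744e-04],
       [ 3.55844490e-01, -9.34543503e-01,  1.77186674e-03],
       [ 1.34119276e-04, -1.84489871e-03, -9.99998289e-01]]), 'force': array([ 1.13729871,  0.41953964, -0.96251615]), 'torque': array([ 0.00864101, -0.02458859, -0.02856719]), 'grasp_force': 0.0, 'grip_width': 0.0852724364078487} 0.008
```

View pics/top0.png

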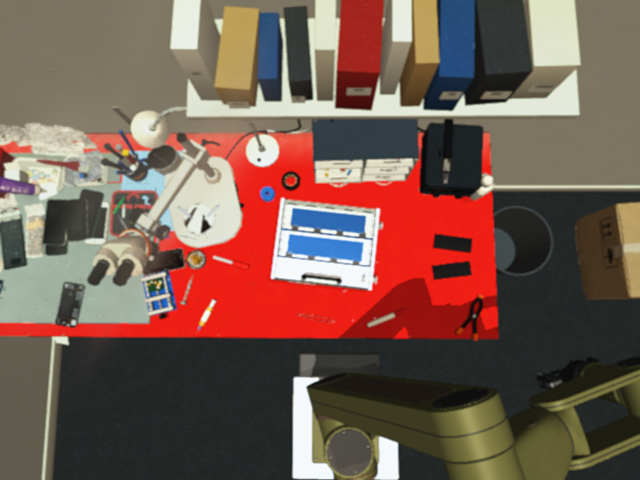

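View pics/scene0.png

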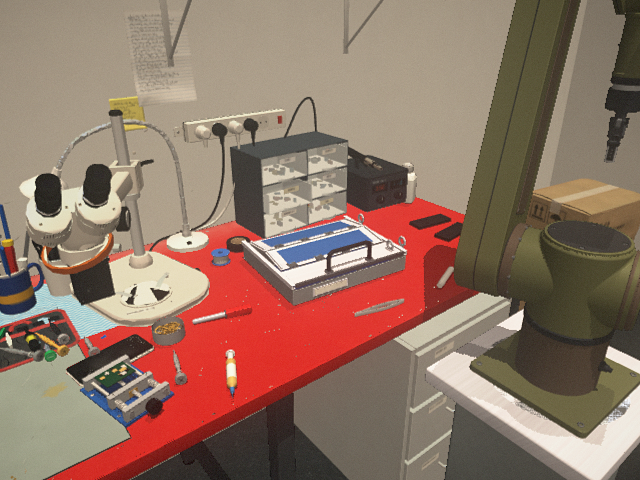

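```bash
python3 - <<'E'
from h import *
c=load('top0')['color']
a=cv2.resize(c[225:345,135:295],(800,600),interpolation=cv2.INTER_CUBIC)
b=cv2.resize(c[185:335,290:490],(800,600),interpolation=cv2.INTER_CUBIC)
cv2.imwrite('pics/a.png',a);cv2.imwrite('pics/b.png',b)
E
```

```text
(no output)
```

View pics/a.png

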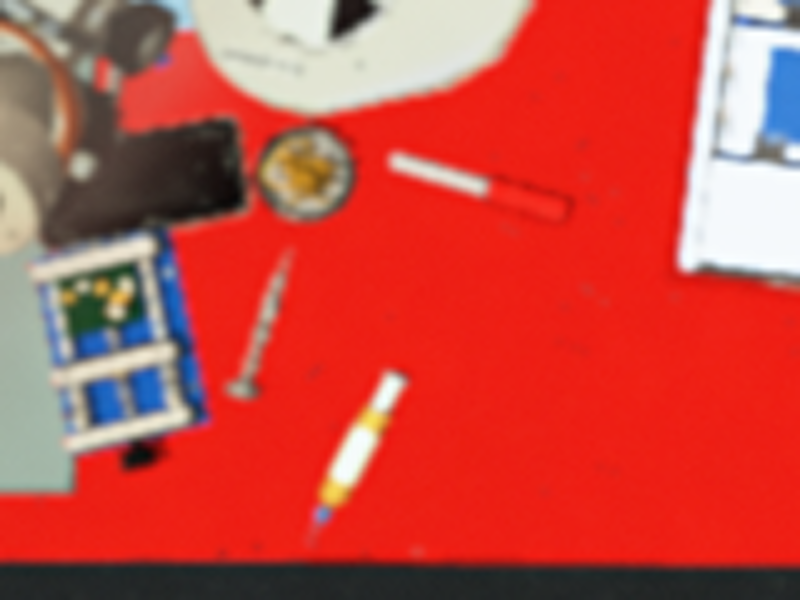

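View pics/b.png

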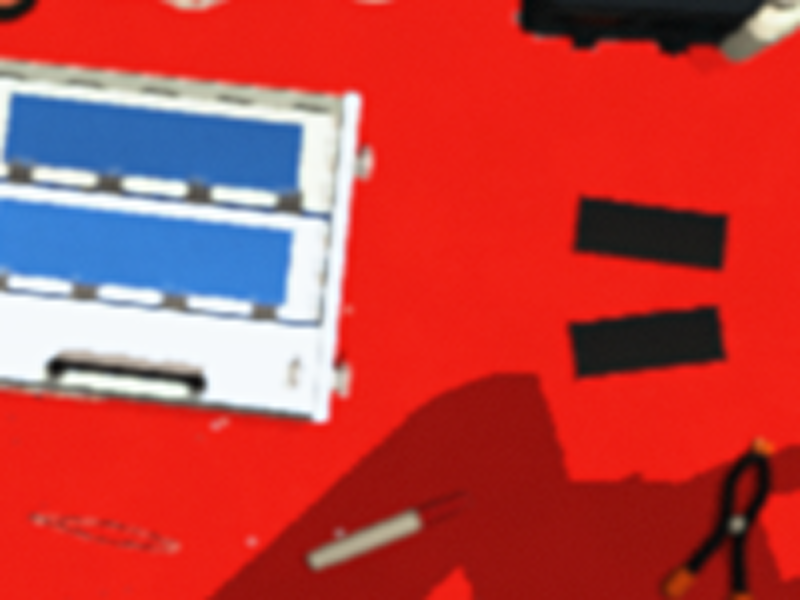

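```bash
python3 - <<'E'
from h import *
c=load('top0')
cv2.imwrite('pics/l.png',cv2.resize(c['color'][130:335,0:250],(750,600),interpolation=cv2.INTER_CUBIC))
B=lambda x,y:(290+x/4,185+y/4); A=lambda x,y:(135+x/5,225+y/5)
def P(l,z): 
    q=np.array(l); return cloud(c,q[:,0],q[:,1],z)
print('tray',P([B(358,95),B(325,418),A(683,268),(283,198)],.051).round(4).tolist())
print('handle',P([B(50,372),B(203,382)],.098).round(4).tolist())
print('rings r f, eye',P([B(366,163),B(342,380),B(294,374)],.068).round(4).tolist())
print('rod tip,joint,end',P([A(390,160),A(490,188),A(570,210)],.0075).round(4).tolist())
print('packs',P([B(580,198),B(727,215),B(722,270),B(574,250)],.01).round(4).tolist(),P([B(569,323),B(718,308),B(726,360),B(577,378)],.01).round(4).tolist())
print('phone',P([A(45,250),A(100,130),A(238,117),A(245,210)],.01).round(4).tolist())
# depth check
for n,(u,v) in dict(ph=A(180,180),pk0=B(650,232),pk1=B(650,340),b=B(600,290),board=B(150,340),track=B(345,250),tin=A(300,170)).items(): print(n,cloud(c,u,v).round(4))
E
```

```text
tray [[0.6717, -0.1087, 0.051], [0.419, -0.0802, 0.051], [0.4516, 0.2267, 0.051], [0.7064, 0.1948, 0.051]]
handle [[0.4504, 0.1289, 0.098], [0.4432, 0.0147, 0.098]]
rings r f, eye [[0.6145, -0.1122, 0.068], [0.4471, -0.0918, 0.068], [0.4515, -0.0554, 0.068]]
rod tip,joint,end [[0.5235, 0.4211, 0.0075], [0.5056, 0.3563, 0.0075], [0.4916, 0.3046, 0.0075]]
packs [[0.5968, -0.2888, 0.01], [0.5832, -0.4048, 0.01], [0.5391, -0.3992, 0.01], [0.5549, -0.2829, 0.01]] [[0.4966, -0.2774, 0.01], [0.5088, -0.3949, 0.01], [0.4676, -0.3997, 0.01], [0.4531, -0.2825, 0.01]]
phone [[0.4649, 0.6402, 0.01], [0.5423, 0.6086, 0.01], [0.5509, 0.5196, 0.01], [0.4909, 0.5127, 0.01]]
ph [[0.5103 0.5561 0.0077]]
pk0 [[ 0.57   -0.3445  0.0061]]
pk1 [[ 0.4835 -0.3413  0.0077]]
b [[ 0.5237 -0.3042  0.0032]]
board [[0.4788 0.0541 0.0499]]
track [[ 0.5557 -0.1021  0.0023]]
tin [[0.516  0.4767 0.0158]]
```

View pics/l.png

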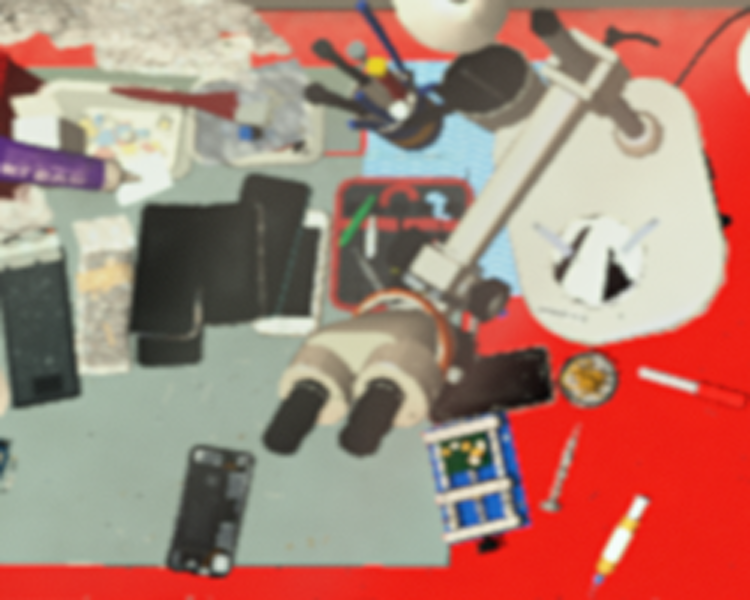

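```bash
cat >> h.py <<'E'
TO=np.array([.5622,.0582,0.]);TY=-.113
def Rz(a): return np.array([[np.cos(a),-np.sin(a),0],[np.sin(a),np.cos(a),0],[0,0,1.]])
def tw(p): return TO+Rz(TY)@np.array(p,float)      # tray->world
def wt(p): return (np.asarray(p)-TO)@Rz(TY)        # world->tray
def down(yaw): # tool z down, tool y at world yaw
    y=np.array([np.cos(yaw),np.sin(yaw),0]);z=np.array([0,0,-1.]);return np.stack([np.cross(y,z),y,z],1)
def plan(*targets):
    "targets: (world pos, yaw of tool y); prints delta in tool axes from previous pose"
    s=robot.observe();p=np.array(s['tool_pos']);R=np.array(s['eef_rot'])
    from scipy.spatial.transform import Rotation as Ro
    for q,yaw in targets:
        q=np.array(q);T=down(yaw);d=R.T@(q-p);r=Ro.from_matrix(R.T@T).as_rotvec()
        n=max(np.linalg.norm(d)/.0417,np.degrees(np.linalg.norm(r))/7.16)
        print('d',d.round(4),'r',r.round(4),'rows',round(n,1)); p=q;R=T
E
python3 - <<'E'
from h import *
h=tw([-.116,0,0]);print(h)
plan(([.36,-.40,.24],-.6),([.45,-.2,.24],TY),([h[0],h[1],.20],TY),([h[0],h[1],.082],TY))
E
```

```text
[0.44693981 0.07128012 0.        ]
d [ 0.1941 -0.0725 -0.0014] r [-0.0017 -0.0007 -0.607 ] rows 5.0
d [ 0.2159 -0.0386  0.    ] r [ 0.     0.    -0.487] rows 5.3
d [ 0.2692 -0.0336  0.04  ] r [0. 0. 0.] rows 6.6
d [0.    0.    0.118] r [0. 0. 0.] rows 2.8
```

>>> {"name": "step_arm", "arguments": {"deltas": [{"dx":0.04,"dy":-0.0145,"az":-0.121,"grip":0.05},{"dx":0.08,"dy":-0.029,"az":-0.242,"grip":0.05},{"dx":0.12,"dy":-0.0435,"az":-0.363,"grip":0.05},{"dx":0.16,"dy":-0.058,"az":-0.484,"grip":0.05},{"dx":0.194,"dy":-0.0725,"az":-0.607,"grip":0.05}]}}

```text
invalid input at $.deltas[0]: expected keys ax, ay, az, dx, dy, dz, grip
```

>>> {"name": "step_arm", "arguments": {"deltas": [{"dx":0.04,"dy":-0.008,"az":-0.1,"grip":0.045},{"dx":0.08,"dy":-0.016,"az":-0.2,"grip":0.045},{"dx":0.12,"dy":-0.024,"az":-0.3,"grip":0.045},{"dx":0.16,"dy":-0.032,"az":-0.4,"grip":0.045},{"dx":0.2,"dy":-0.0386,"az":-0.487,"grip":0.045}]}}

```text
invalid input at $.deltas[0]: expected keys ax, ay, az, dx, dy, dz, grip
```

>>> {"name": "step_arm", "arguments": {"deltas": [{"dx":0.04,"dy":-0.007,"grip":0.045},{"dx":0.08,"dy":-0.014,"grip":0.045},{"dx":0.12,"dy":-0.021,"grip":0.045},{"dx":0.16,"dy":-0.028,"grip":0.045},{"dx":0.19,"dy":-0.0336,"grip":0.045}]}}

```text
invalid input at $.deltas[0]: expected keys ax, ay, az, dx, dy, dz, grip
```

```bash
python3 - <<'E'
from h import *
c=shot('wrist','w1');print(c['s']['tool_pos'],c['s']['grip_width'],c['vertical_fov'],c['mount'],c['s']['q'],c['s']['time_s'])
h=tw([-.116,0,0])
plan(([h[0],h[1],.15],TY),([h[0],h[1],.082],TY))
E
```

```text
[ 0.2044065  -0.53680503  0.23846571] 0.0852724364078487 65.70646984690485 [[ 1.91895649e-04  9.50599320e-01  3.10420514e-01  8.02425522e-02]
 [ 9.99999953e-01 -1.08714216e-04 -2.85264590e-04 -1.46393288e-03]
 [-2.37425203e-04  3.10420555e-01 -9.50599297e-01 -1.34372898e-01]
 [ 0.00000000e+00  0.00000000e+00  0.00000000e+00  1.00000000e+00]] [-1.28049726e+00  3.07527770e-01  1.50751752e+00 -1.80811013e-06
  1.32839713e+00 -7.35181714e-02] 0.1
d [ 0.443  -0.4819  0.0894] r [-1.400e-03 -1.000e-03 -1.094e+00] rows 15.8
d [0.    0.    0.068] r [0. 0. 0.] rows 1.6
```

View pics/w1.png

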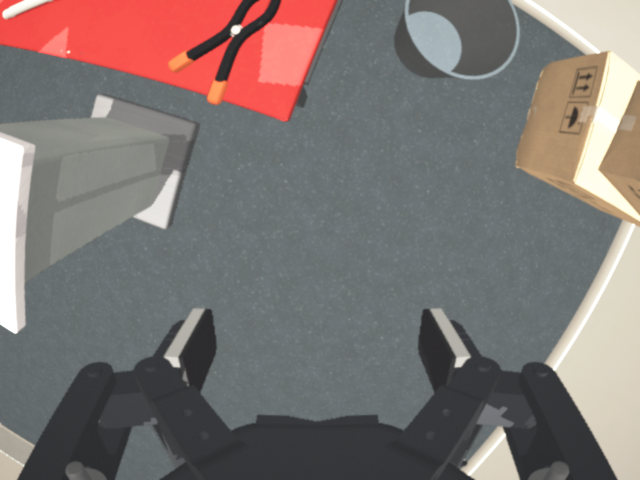

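>>> {"name": "step_arm", "arguments": {"deltas": [{"ax":0,"ay":0,"dz":0,"dx":0.04,"dy":-0.0145,"az":-0.121,"grip":0.05},{"ax":0,"ay":0,"dz":0,"dx":0.08,"dy":-0.029,"az":-0.242,"grip":0.05},{"ax":0,"ay":0,"dz":0,"dx":0.12,"dy":-0.0435,"az":-0.363,"grip":0.05},{"ax":0,"ay":0,"dz":0,"dx":0.16,"dy":-0.058,"az":-0.484,"grip":0.05},{"ax":0,"ay":0,"dz":0,"dx":0.194,"dy":-0.0725,"az":-0.607,"grip":0.05}]}}

```text
time_s: 0.57
tool_pos: [0.3612, -0.3993, 0.2391]
eef_rot: [[0.56, 0.828, 0.0], [0.828, -0.56, 0.0], [0.0, -0.0, -1.0]]
force: [-0.0, -0.2, -0.3]
grip_width: 0.0504
grasp_force: 0.0
```

>>> {"name": "step_arm", "arguments": {"deltas": [{"ax":0,"ay":0,"dz":0,"dx":0.04,"dy":-0.008,"az":-0.1,"grip":0.045},{"ax":0,"ay":0,"dz":0,"dx":0.08,"dy":-0.016,"az":-0.2,"grip":0.045},{"ax":0,"ay":0,"dz":0,"dx":0.12,"dy":-0.024,"az":-0.3,"grip":0.045},{"ax":0,"ay":0,"dz":0,"dx":0.16,"dy":-0.032,"az":-0.4,"grip":0.045},{"ax":0,"ay":0,"dz":0,"dx":0.2,"dy":-0.0386,"az":-0.487,"grip":0.045}]}}

```text
time_s: 0.98
tool_pos: [0.4411, -0.2116, 0.2391]
eef_rot: [[0.108, 0.994, -0.001], [0.994, -0.108, 0.0], [0.0, -0.001, -1.0]]
force: [0.5, -1.1, -0.2]
grip_width: 0.045
grasp_force: 0.0
```

>>> {"name": "step_arm", "arguments": {"deltas": [{"ax":0,"ay":0,"az":0,"dz":0,"dx":0.04,"dy":-0.007,"grip":0.045},{"ax":0,"ay":0,"az":0,"dz":0,"dx":0.08,"dy":-0.014,"grip":0.045},{"ax":0,"ay":0,"az":0,"dz":0,"dx":0.12,"dy":-0.021,"grip":0.045},{"ax":0,"ay":0,"az":0,"dz":0,"dx":0.16,"dy":-0.028,"grip":0.045},{"ax":0,"ay":0,"az":0,"dz":0,"dx":0.19,"dy":-0.0336,"grip":0.045}]}}

```text
time_s: 1.4
tool_pos: [0.428, -0.0183, 0.2391]
eef_rot: [[0.112, 0.994, -0.001], [0.994, -0.112, 0.001], [0.001, -0.001, -1.0]]
force: [0.5, -0.4, 0.6]
grip_width: 0.045
grasp_force: 0.0
```

```bash
python3 - <<'E'
from h import *
c=shot('wrist','w2');print(c['s']['tool_pos'],c['s']['grip_width'],c['s']['q'],c['s']['time_s'])
h=tw([-.116,0,0])
plan(([h[0],h[1],.15],TY),([h[0],h[1],.082],TY))
E
```

```text
[ 0.42804404 -0.01834079  0.23912774] 0.044993548723229755 [-1.42315382e-01  9.99787920e-02  1.78650124e+00  1.03216906e-03
  1.25599704e+00 -3.04042514e-02] 1.4
d [0.0866 0.0105 0.0895] r [-0.0022 -0.0054  0.0027] rows 3.0
d [0.    0.    0.068] r [0. 0. 0.] rows 1.6
```

View pics/w2.png

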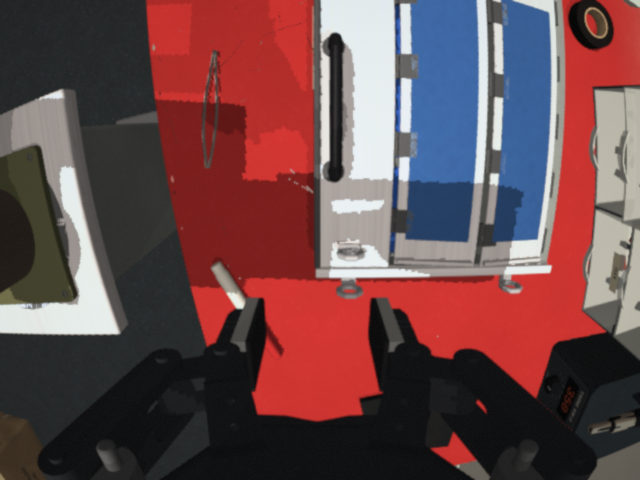

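```bash
python3 - <<'E'
from h import *
c=load('w2')
for n,u,v,z in [('h',335.5,45,.095),('h',335.5,168,.095),('lf',348,289,.06),('eye',351,251,.06),('lr',510,283,.06),('cornF',316,276,.051),('cornB',551,270,.051)]:
    p=cloud(c,u,v,z)[0];print(n,p.round(4),wt(p).round(4))
E
```

```text
h [0.4572 0.121  0.095 ] [-0.1114  0.0506  0.095 ]
h [0.4471 0.0282 0.095 ] [-0.1109 -0.0427  0.095 ]
lf [ 0.4491 -0.0887  0.06  ] [-0.0958 -0.1587  0.06  ]
eye [ 0.4549 -0.0515  0.06  ] [-0.0942 -0.1211  0.06  ]
lr [ 0.6167 -0.1055  0.06  ] [ 0.0726 -0.1565  0.06  ]
cornF [ 0.4205 -0.076   0.051 ] [-0.1257 -0.1493  0.051 ]
cornB [ 0.6751 -0.103   0.051 ] [ 0.1303 -0.1474  0.051 ]
```

```bash
sed -i 's/^TO=.*/TO=np.array([.5646,.0615,0.]);TY=-.108/' h.py; python3 - <<'E'
from h import *
for p in [(.4572,.121,0),(.4471,.0282,0),(.4491,-.0887,0),(.4549,-.0515,0),(.6167,-.1055,0)]: print(wt(p).round(4))
plan(([.452,.0746,.17],TY),([.452,.0746,.08],TY))
E
```

```text
[-0.1132  0.0476  0.    ]
[-0.1132 -0.0458  0.    ]
[-0.0986 -0.1618  0.    ]
[-0.0969 -0.1242  0.    ]
[ 0.0698 -0.1604  0.    ]
d [0.0905 0.0151 0.0695] r [-0.0022 -0.0054 -0.0023] rows 2.8
d [0.   0.   0.09] r [0. 0. 0.] rows 2.2
```

>>> {"name": "step_arm", "arguments": {"deltas": [{"ax":0,"ay":0,"az":0,"dx":0.03,"dy":0.005,"dz":0.023,"grip":0.045},{"ax":0,"ay":0,"az":0,"dx":0.06,"dy":0.01,"dz":0.046,"grip":0.045},{"ax":0,"ay":0,"az":0,"dx":0.09,"dy":0.015,"dz":0.07,"grip":0.045},{"ax":0,"ay":0,"az":0,"dx":0.0905,"dy":0.015,"dz":0.1,"grip":0.045},{"ax":0,"ay":0,"az":0,"dx":0.0905,"dy":0.015,"dz":0.13,"grip":0.045}]}}

```text
time_s: 1.87
tool_pos: [0.4554, 0.0687, 0.1086]
eef_rot: [[0.109, 0.994, 0.002], [0.994, -0.109, 0.0], [0.001, 0.002, -1.0]]
force: [0.3, 0.3, 0.5]
grip_width: 0.0451
grasp_force: 0.0
```

>>> {"name": "step_arm", "arguments": {"deltas": [{"ax":0,"ay":0,"az":0,"dx":0,"dy":0,"dz":0.015,"grip":0.04},{"ax":0,"ay":0,"az":0,"dx":0,"dy":0,"dz":0.029,"grip":0.03},{"ax":0,"ay":0,"az":0,"dx":0,"dy":0,"dz":0.029,"grip":0.02},{"ax":0,"ay":0,"az":0,"dx":0,"dy":0,"dz":0.029,"grip":0.01},{"ax":0,"ay":0,"az":0,"dx":0,"dy":0,"dz":0.029,"grip":0.006}]}}

```text
time_s: 2.28
tool_pos: [0.4527, 0.0669, 0.08]
eef_rot: [[0.113, 0.994, -0.003], [0.994, -0.113, -0.0], [-0.0, -0.003, -1.0]]
force: [-2.2, -0.8, -11.5]
grip_width: 0.0079
grasp_force: 58.2
```

>>> {"name": "step_arm", "arguments": {"deltas": [{"ax":0,"ay":0,"az":0,"dx":0,"dy":0.008,"dz":0,"grip":0.0},{"ax":0,"ay":0,"az":0,"dx":0,"dy":0.02,"dz":0,"grip":0.0},{"ax":0,"ay":0,"az":0,"dx":0,"dy":0.035,"dz":0,"grip":0.0},{"ax":0,"ay":0,"az":0,"dx":0,"dy":0.05,"dz":0,"grip":0.0},{"ax":0,"ay":0,"az":0,"dx":0,"dy":0.065,"dz":0,"grip":0.0}]}}

```text
time_s: 2.7
tool_pos: [0.5187, 0.0595, 0.08]
eef_rot: [[0.113, 0.994, -0.002], [0.994, -0.113, 0.0], [-0.0, -0.002, -1.0]]
force: [-0.8, 0.8, -12.4]
grip_width: 0.0081
grasp_force: 58.3
```

>>> {"name": "step_arm", "arguments": {"deltas": [{"ax":0,"ay":0,"az":0,"dx":0,"dy":0.015,"dz":0,"grip":0.0},{"ax":0,"ay":0,"az":0,"dx":0,"dy":0.03,"dz":0,"grip":0.0},{"ax":0,"ay":0,"az":0,"dx":0,"dy":0.045,"dz":0,"grip":0.0},{"ax":0,"ay":0,"az":0,"dx":0,"dy":0.06,"dz":0,"grip":0.0},{"ax":0,"ay":0,"az":0,"dx":0,"dy":0.075,"dz":0,"grip":0.0}]}}

```text
time_s: 3.12
tool_pos: [0.5938, 0.0511, 0.0799]
eef_rot: [[0.113, 0.994, -0.001], [0.994, -0.113, 0.0], [0.0, -0.001, -1.0]]
force: [-0.6, 1.0, -10.0]
grip_width: 0.0078
grasp_force: 58.4
```

>>> {"name": "step_arm", "arguments": {"deltas": [{"ax":0,"ay":0,"az":0,"dx":0,"dy":0.008,"dz":0,"grip":0.0},{"ax":0,"ay":0,"az":0,"dx":0,"dy":0.015,"dz":0,"grip":0.0},{"ax":0,"ay":0,"az":0,"dx":0,"dy":0.02,"dz":0,"grip":0.0},{"ax":0,"ay":0,"az":0,"dx":0,"dy":0.025,"dz":0,"grip":0.0},{"ax":0,"ay":0,"az":0,"dx":0,"dy":0.027,"dz":0,"grip":0.0}]}}

```text
time_s: 3.53
tool_pos: [0.6189, 0.0483, 0.0799]
eef_rot: [[0.113, 0.994, -0.003], [0.994, -0.113, 0.0], [-0.0, -0.003, -1.0]]
force: [-6.3, 1.1, -7.9]
grip_width: 0.0083
grasp_force: 58.9
```

>>> {"name": "step_arm", "arguments": {"deltas": [{"ax":0,"ay":0,"az":0,"dx":0,"dy":0.001,"dz":0,"grip":0.0},{"ax":0,"ay":0,"az":0,"dx":0,"dy":0.002,"dz":0,"grip":0.0},{"ax":0,"ay":0,"az":0,"dx":0,"dy":0.002,"dz":0,"grip":0.0},{"ax":0,"ay":0,"az":0,"dx":0,"dy":0.002,"dz":0,"grip":0.0},{"ax":0,"ay":0,"az":0,"dx":0,"dy":0.002,"dz":0,"grip":0.0}]}}

```text
time_s: 3.95
tool_pos: [0.6189, 0.0483, 0.0799]
eef_rot: [[0.113, 0.994, -0.006], [0.994, -0.113, 0.0], [-0.0, -0.006, -1.0]]
force: [-5.1, 2.7, -8.3]
grip_width: 0.0081
grasp_force: 58.8
```

>>> {"name": "step_arm", "arguments": {"deltas": [{"ax":0,"ay":0,"az":0,"dx":0,"dy":0.0,"dz":0,"grip":0.03},{"ax":0,"ay":0,"az":0,"dx":0,"dy":0,"dz":0,"grip":0.04},{"ax":0,"ay":0,"az":0,"dx":0,"dy":0,"dz":-0.01,"grip":0.04},{"ax":0,"ay":0,"az":0,"dx":0,"dy":0,"dz":-0.04,"grip":0.04},{"ax":0,"ay":0,"az":0,"dx":0,"dy":0,"dz":-0.08,"grip":0.04}]}}

```text
time_s: 4.37
tool_pos: [0.6218, 0.0477, 0.1601]
eef_rot: [[0.113, 0.994, -0.002], [0.994, -0.113, -0.001], [-0.001, -0.002, -1.0]]
force: [1.1, 0.2, -0.5]
grip_width: 0.0397
grasp_force: 0.0
```

```bash
python3 - <<'E'
from h import *
tip=np.array([.5235,.4211,0]);end=np.array([.4916,.3046,0]);d=(tip-end)/np.linalg.norm(tip-end)
o=end+d*.0275; yaw=np.arctan2(d[1],d[0])-np.pi/2; print(np.linalg.norm(tip-end),d,o,yaw)
plan(([.60,.10,.26],yaw),([.50,.24,.22],yaw),([o[0],o[1]-.06,.2],yaw))
E
```

```text
0.1207884928294082 [0.26409801 0.96449585 0.        ] [0.4988627  0.33112364 0.        ] -0.26726860413041553
d [ 0.0495 -0.0277 -0.0999] r [-0.0016  0.0009  0.1543] rows 2.8
d [ 0.1086 -0.1334  0.04  ] r [0. 0. 0.] rows 4.2
d [ 0.0297 -0.0093  0.02  ] r [0. 0. 0.] rows 0.9
```

>>> {"name": "step_arm", "arguments": {"deltas": [{"ax":0,"ay":0,"az":0,"dx":0,"dy":0.0,"dz":-0.04,"grip":0.04},{"ax":0,"ay":0,"az":0.05,"dx":0.02,"dy":-0.01,"dz":-0.07,"grip":0.045},{"ax":0,"ay":0,"az":0.1,"dx":0.04,"dy":-0.02,"dz":-0.1,"grip":0.05},{"ax":0,"ay":0,"az":0.154,"dx":0.05,"dy":-0.028,"dz":-0.1,"grip":0.05},{"ax":0,"ay":0,"az":0.154,"dx":0.05,"dy":-0.028,"dz":-0.1,"grip":0.05}]}}

```text
time_s: 4.78
tool_pos: [0.6021, 0.1031, 0.2661]
eef_rot: [[0.263, 0.965, 0.012], [0.965, -0.263, 0.002], [0.005, 0.011, -1.0]]
force: [0.2, -0.5, 0.1]
grip_width: 0.0499
grasp_force: 0.0
```

>>> {"name": "step_arm", "arguments": {"deltas": [{"ax":0,"ay":0,"az":0,"dx":0.025,"dy":-0.028,"dz":0.01,"grip":0.05},{"ax":0,"ay":0,"az":0,"dx":0.05,"dy":-0.056,"dz":0.02,"grip":0.05},{"ax":0,"ay":0,"az":0,"dx":0.075,"dy":-0.084,"dz":0.03,"grip":0.05},{"ax":0,"ay":0,"az":0,"dx":0.1,"dy":-0.112,"dz":0.04,"grip":0.05},{"ax":0,"ay":0,"az":0,"dx":0.12,"dy":-0.14,"dz":0.05,"grip":0.05}]}}

```text
time_s: 5.2
tool_pos: [0.4972, 0.2545, 0.2102]
eef_rot: [[0.263, 0.965, 0.003], [0.965, -0.263, 0.001], [0.001, 0.003, -1.0]]
force: [0.8, 0.9, -0.1]
grip_width: 0.0498
grasp_force: 0.0
```

```bash
python3 - <<'E'
from h import *
c=shot('wrist','w3');print(c['s']['tool_pos'],c['s']['eef_rot'].round(3).tolist())
t=shot('top','top1')
f=240/np.tan(np.radians(c['vertical_fov']/2))
def pix(p):
    T=np.eye(4);T[:3,:3]=c['s']['eef_rot'];T[:3,3]=c['s']['tool_pos'];M=np.linalg.inv(T@c['mount'])
    q=M@np.append(p,1);x,y,z=q[0],-q[1],-q[2];r=np.arctan2(np.hypot(x,y),z);h=np.hypot(x,y);return c['cx']+f*r*x/h,c['cy']+f*r*y/h
for p in ([.5235,.4211,.005],[.4916,.3046,.0075]): print(pix(np.array(p)))
cr=c['color'][0:480,0:640]
cv2.imwrite('pics/w3c.png',np.hstack([cv2.resize(c['color'],(400,300)),cv2.resize(t['color'][185:305,260:420],(400,300),interpolation=cv2.INTER_CUBIC)]))
E
```

```text
[0.49715061 0.25454075 0.2102279 ] [[0.263, 0.965, 0.003], [0.965, -0.263, 0.001], [0.001, 0.003, -1.0]]
(np.float64(296.1429974418704), np.float64(32.08970455262897))
(np.float64(296.1967291625051), np.float64(162.29930483539658))
```

View pics/w3c.png

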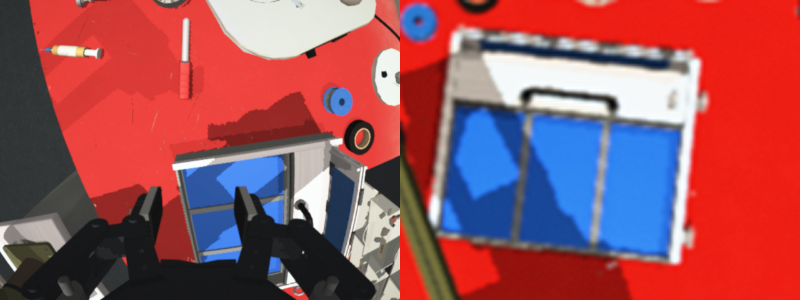

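```bash
python3 - <<'E'
from h import *
c=load('w3')
cv2.imwrite('pics/w3r.png',cv2.resize(c['color'][15:175,240:360],(600,800)).transpose(1,0,2))
E
```

```text
(no output)
```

View pics/w3r.png

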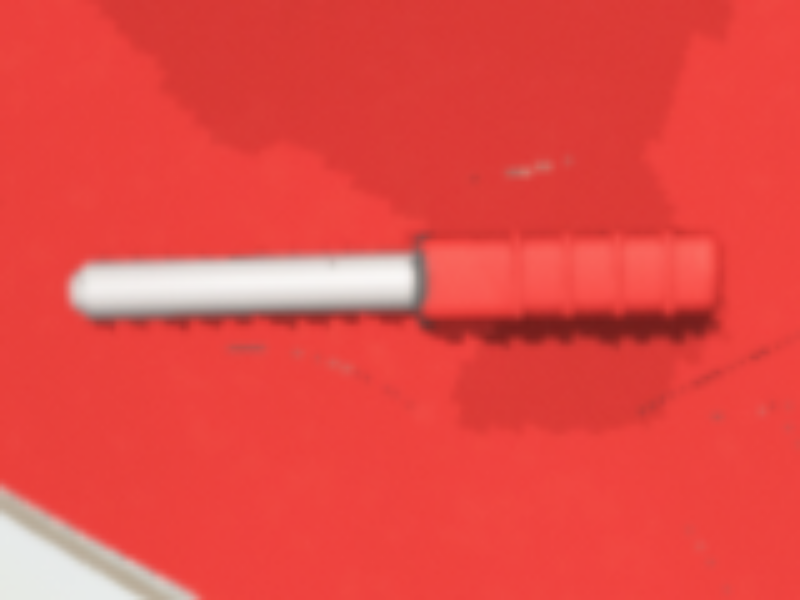

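```bash
python3 - <<'E'
from h import *
c=load('w3')
tip=cloud(c,298,28.6,.0075)[0];j=cloud(c,296,99.4,.0125)[0];end=cloud(c,295.2,158.6,.012)[0]
d=(tip-end);d[2]=0;print(np.linalg.norm(d),tip,j,end);d/=np.linalg.norm(d)
o=(j+end)/2; yaw=np.arctan2(d[1],d[0])-np.pi/2;print(o,yaw)
plan(([o[0],o[1],.06],yaw),([o[0],o[1],.012],yaw))
E
```

```text
0.11971951363993001 [0.52592131 0.42325183 0.0075    ] [0.5069857  0.35941389 0.0125    ] [0.49199944 0.30843864 0.012     ]
[0.49949257 0.33392627 0.01225   ] -0.287279820028959
d [ 0.0774 -0.0132  0.1486] r [-0.0038  0.0012  0.0263] rows 4.0
d [0.    0.    0.048] r [0. 0. 0.] rows 1.2
```

>>> {"name": "step_arm", "arguments": {"deltas": [{"ax":0,"ay":0,"az":0.01,"dx":0.02,"dy":-0.003,"dz":0.035,"grip":0.045},{"ax":0,"ay":0,"az":0.02,"dx":0.04,"dy":-0.007,"dz":0.07,"grip":0.04},{"ax":0,"ay":0,"az":0.025,"dx":0.06,"dy":-0.01,"dz":0.105,"grip":0.04},{"ax":0,"ay":0,"az":0.025,"dx":0.0775,"dy":-0.013,"dz":0.14,"grip":0.04},{"ax":0,"ay":0,"az":0.025,"dx":0.0775,"dy":-0.013,"dz":0.16,"grip":0.04}]}}

```text
time_s: 5.72
tool_pos: [0.5058, 0.3334, 0.0472]
eef_rot: [[0.285, 0.958, 0.001], [0.958, -0.285, 0.0], [0.001, 0.0, -1.0]]
force: [-0.5, 0.1, -0.4]
grip_width: 0.0403
grasp_force: 0.0
```

>>> {"name": "step_arm", "arguments": {"deltas": [{"ax":0,"ay":0,"az":0,"dx":0,"dy":0,"dz":0.02,"grip":0.04},{"ax":0,"ay":0,"az":0,"dx":0,"dy":0,"dz":0.034,"grip":0.04},{"ax":0,"ay":0,"az":0,"dx":0,"dy":0,"dz":0.038,"grip":0.03},{"ax":0,"ay":0,"az":0,"dx":0,"dy":0,"dz":0.038,"grip":0.015},{"ax":0,"ay":0,"az":0,"dx":0,"dy":0,"dz":0.038,"grip":0.0}]}}

```text
time_s: 6.13
tool_pos: [0.5058, 0.3314, 0.0127]
eef_rot: [[0.288, 0.958, 0.001], [0.958, -0.288, 0.0], [0.001, 0.001, -1.0]]
force: [0.5, 0.2, -0.7]
grip_width: 0.0132
grasp_force: 61.1
```

>>> {"name": "step_arm", "arguments": {"deltas": [{"ax":0,"ay":0,"az":0,"dx":0,"dy":0,"dz":0,"grip":0.0},{"ax":0,"ay":0,"az":0,"dx":0,"dy":0,"dz":0,"grip":0.0},{"ax":0,"ay":0,"az":0,"dx":0,"dy":0,"dz":0,"grip":0.0},{"ax":0,"ay":0,"az":0,"dx":0,"dy":0,"dz":0,"grip":0.0},{"ax":0,"ay":0,"az":0,"dx":0,"dy":0,"dz":0,"grip":0.0}]}}

```text
time_s: 6.55
tool_pos: [0.5048, 0.3319, 0.0129]
eef_rot: [[0.288, 0.958, 0.001], [0.958, -0.288, 0.001], [0.001, 0.001, -1.0]]
force: [0.6, 0.0, -1.1]
grip_width: 0.013
grasp_force: 61.1
```

```bash
python3 - <<'E'
from h import *
t=tw([.07,-.273,0])
plan(([.5048,.332,.24],-.29),([.53,.15,.24],-.2),([.56,-.03,.24],TY),([t[0],t[1],.24],TY),([t[0],t[1],.1],TY))
E
```

```text
d [ 3.000e-04  1.000e-04 -2.271e-01] r [ 0.0007 -0.0007 -0.0018] rows 5.4
d [-0.1672  0.0762  0.    ] r [ 0.    0.   -0.09] rows 4.4
d [-0.1705  0.0652  0.    ] r [ 0.     0.    -0.092] rows 4.4
d [-0.1815  0.0647  0.    ] r [0. 0. 0.] rows 4.6
d [0.   0.   0.14] r [0. 0. 0.] rows 3.4
```

>>> {"name": "step_arm", "arguments": {"deltas": [{"ax":0,"ay":0,"az":0,"dx":0,"dy":0,"dz":-0.02,"grip":0.0},{"ax":0,"ay":0,"az":0,"dx":0,"dy":0,"dz":-0.06,"grip":0.0},{"ax":0,"ay":0,"az":0,"dx":0,"dy":0,"dz":-0.1,"grip":0.0},{"ax":0,"ay":0,"az":0,"dx":0,"dy":0,"dz":-0.14,"grip":0.0},{"ax":0,"ay":0,"az":0,"dx":0,"dy":0,"dz":-0.175,"grip":0.0}]}}

```text
time_s: 6.97
tool_pos: [0.5046, 0.3319, 0.1901]
eef_rot: [[0.288, 0.958, 0.001], [0.958, -0.288, 0.001], [0.001, 0.001, -1.0]]
force: [0.0, 0.7, -0.9]
grip_width: 0.0132
grasp_force: 61.2
```

>>> {"name": "step_arm", "arguments": {"deltas": [{"ax":0,"ay":0,"az":-0.018,"dx":-0.025,"dy":0.012,"dz":-0.02,"grip":0.0},{"ax":0,"ay":0,"az":-0.036,"dx":-0.06,"dy":0.03,"dz":-0.035,"grip":0.0},{"ax":0,"ay":0,"az":-0.054,"dx":-0.095,"dy":0.045,"dz":-0.05,"grip":0.0},{"ax":0,"ay":0,"az":-0.072,"dx":-0.13,"dy":0.06,"dz":-0.05,"grip":0.0},{"ax":0,"ay":0,"az":-0.09,"dx":-0.167,"dy":0.076,"dz":-0.05,"grip":0.0}]}}

```text
time_s: 7.38
tool_pos: [0.5298, 0.1489, 0.2391]
eef_rot: [[0.198, 0.98, 0.004], [0.98, -0.198, 0.001], [0.002, 0.003, -1.0]]
force: [0.0, -0.6, -0.6]
grip_width: 0.0131
grasp_force: 61.2
```

>>> {"name": "step_arm", "arguments": {"deltas": [{"ax":0,"ay":0,"az":-0.018,"dx":-0.034,"dy":0.013,"dz":0,"grip":0.0},{"ax":0,"ay":0,"az":-0.036,"dx":-0.068,"dy":0.026,"dz":0,"grip":0.0},{"ax":0,"ay":0,"az":-0.054,"dx":-0.102,"dy":0.039,"dz":0,"grip":0.0},{"ax":0,"ay":0,"az":-0.072,"dx":-0.136,"dy":0.052,"dz":0,"grip":0.0},{"ax":0,"ay":0,"az":-0.09,"dx":-0.1705,"dy":0.065,"dz":0,"grip":0.0}]}}

```text
time_s: 7.8
tool_pos: [0.5585, -0.0318, 0.2376]
eef_rot: [[0.111, 0.994, 0.0], [0.994, -0.111, 0.0], [0.0, 0.0, -1.0]]
force: [0.8, 1.1, -0.4]
grip_width: 0.0135
grasp_force: 61.2
```

>>> {"name": "step_arm", "arguments": {"deltas": [{"ax":0,"ay":0,"az":0,"dx":-0.036,"dy":0.013,"dz":0,"grip":0.0},{"ax":0,"ay":0,"az":0,"dx":-0.072,"dy":0.026,"dz":0,"grip":0.0},{"ax":0,"ay":0,"az":0,"dx":-0.108,"dy":0.039,"dz":0,"grip":0.0},{"ax":0,"ay":0,"az":0,"dx":-0.144,"dy":0.052,"dz":0,"grip":0.0},{"ax":0,"ay":0,"az":0,"dx":-0.1815,"dy":0.065,"dz":0,"grip":0.0}]}}

```text
time_s: 8.22
tool_pos: [0.6029, -0.2193, 0.2375]
eef_rot: [[0.112, 0.994, 0.0], [0.994, -0.112, 0.0], [0.0, 0.0, -1.0]]
force: [0.8, 0.0, -0.2]
grip_width: 0.0132
grasp_force: 61.2
```

>>> {"name": "step_arm", "arguments": {"deltas": [{"ax":0,"ay":0,"az":0,"dx":0,"dy":0,"dz":0.03,"grip":0.0},{"ax":0,"ay":0,"az":0,"dx":0,"dy":0,"dz":0.06,"grip":0.0},{"ax":0,"ay":0,"az":0,"dx":0,"dy":0,"dz":0.09,"grip":0.0},{"ax":0,"ay":0,"az":0,"dx":0,"dy":0,"dz":0.12,"grip":0.0},{"ax":0,"ay":0,"az":0,"dx":0,"dy":0,"dz":0.13,"grip":0.0}]}}

```text
time_s: 8.63
tool_pos: [0.5998, -0.2166, 0.1027]
eef_rot: [[0.112, 0.994, -0.007], [0.994, -0.112, 0.003], [0.002, -0.008, -1.0]]
force: [-1.1, -0.0, -1.3]
grip_width: 0.0136
grasp_force: 61.2
```

```bash
python3 - <<'E'
from h import *
robot.camera('top'); robot.camera('top')
c=shot('wrist','w4');s=c['s'];print(s['tool_pos'],s['eef_rot'].round(4).tolist(),s['time_s'],wt(s['tool_pos']))
E
```

```text
[ 0.6010677  -0.21689347  0.10486063] [[0.1117, 0.9937, -0.0055], [0.9937, -0.1117, 0.0023], [0.0017, -0.0057, -1.0]] 8.7333 [ 0.06626331 -0.2728406   0.10486063]
```

View pics/w4.png

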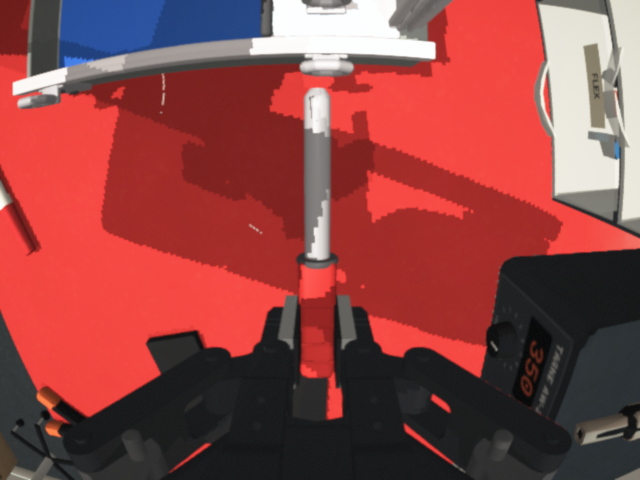

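```bash
python3 - <<'E'
from h import *
c=load('w4');s=c['s'];R=s['eef_rot'];p0=s['tool_pos'];print(c['cx'],c['cy'])
def t(u,v,z): 
    p=cloud(c,u,v,z)[0]; return (R.T@(p-p0)).round(4), wt(p).round(4)
za=p0[2]-.0054
for n,u,v,z in [('ringL',302,64,.06),('ringR',352,64,.06),('ring mid',326.5,66,.06),('ringtop',327,58,.073),('eye',325,5,.065),('tip',316.5,89,za),('shank root',317.5,258,za),('hand end',317.5,372,za+.0075),('frontring',38,101,.06),('corner',435,45,.051)]: print(n,*t(u,v,z))
o=robot.observe();print(o['tool_pos'],o['force'])
E
```

```text
316.85407769269705 241.5643002333275
ringL [ 0.1106 -0.0071  0.0451] [ 0.0593 -0.1622  0.06  ]
ringR [0.1108 0.0165 0.045 ] [ 0.0829 -0.1621  0.06  ]
ring mid [0.1096 0.0044 0.045 ] [ 0.0709 -0.1632  0.06  ]
ringtop [0.1112 0.0043 0.032 ] [ 0.0708 -0.1616  0.073 ]
eye [0.1392 0.0036 0.0401] [ 0.0702 -0.1336  0.065 ]
tip [ 0.0945 -0.0003  0.0056] [ 0.0663 -0.1783  0.0995]
shank root [0.0286 0.0001 0.0054] [ 0.0665 -0.2443  0.0995]
hand end [-0.0229  0.0002 -0.0021] [ 0.0664 -0.2957  0.107 ]
frontring [ 0.1084 -0.1625  0.046 ] [-0.0961 -0.1637  0.06  ]
corner [0.1254 0.0602 0.0537] [ 0.1267 -0.1476  0.051 ]
[ 0.60276114 -0.21751373  0.10700649] [ 0.49150846 -0.2137403  -0.5790867 ]
```

```bash
python3 - <<'E'
from h import *
t=tw([.0708,-.275,.0654]);plan((t,TY),(tw([.0708,-.1604-.03-.002,.0654]),TY))
E
```

```text
d [-0.0017  0.0029  0.0416] r [-0.0016 -0.0005 -0.0038] rows 1.0
d [ 0.0826 -0.      0.    ] r [0. 0. 0.] rows 2.0
```

>>> {"name": "step_arm", "arguments": {"deltas": [{"ax":0,"ay":0,"az":-0.004,"dx":-0.0017,"dy":0.003,"dz":0.015,"grip":0.0},{"ax":0,"ay":0,"az":-0.004,"dx":-0.0017,"dy":0.003,"dz":0.03,"grip":0.0},{"ax":0,"ay":0,"az":-0.004,"dx":-0.0017,"dy":0.003,"dz":0.042,"grip":0.0},{"ax":0,"ay":0,"az":-0.004,"dx":-0.0017,"dy":0.003,"dz":0.042,"grip":0.0},{"ax":0,"ay":0,"az":-0.004,"dx":-0.0017,"dy":0.003,"dz":0.042,"grip":0.0}]}}

```text
time_s: 9.2
tool_pos: [0.6062, -0.2198, 0.0661]
eef_rot: [[0.108, 0.994, 0.001], [0.994, -0.108, -0.0], [-0.0, 0.001, -1.0]]
force: [0.9, -1.4, -0.1]
grip_width: 0.0133
grasp_force: 61.2
```

```bash
python3 - <<'E'
from h import *
robot.camera('top');robot.camera('top');robot.camera('top')
c=shot('wrist','w5');s=c['s'];R=s['eef_rot'];p0=s['tool_pos'];print(wt(p0),R.round(4).tolist(),s['force'])
cv2.imwrite('pics/w5c.png',cv2.resize(c['color'][0:160,230:430],(800,640))[:600])
plan((tw([.0708,-.275,.0654]),TY))
E
```

```text
[ 0.07230561 -0.27544137  0.06674241] [[0.1077, 0.9942, 0.0022], [0.9942, -0.1077, -0.001], [-0.0007, 0.0023, -1.0]] [-0.75319038 -0.39633107  0.01794774]
d [ 0.0004 -0.0014  0.0013] r [0.0022 0.0007 0.0001] rows 0.0
```

View pics/w5c.png

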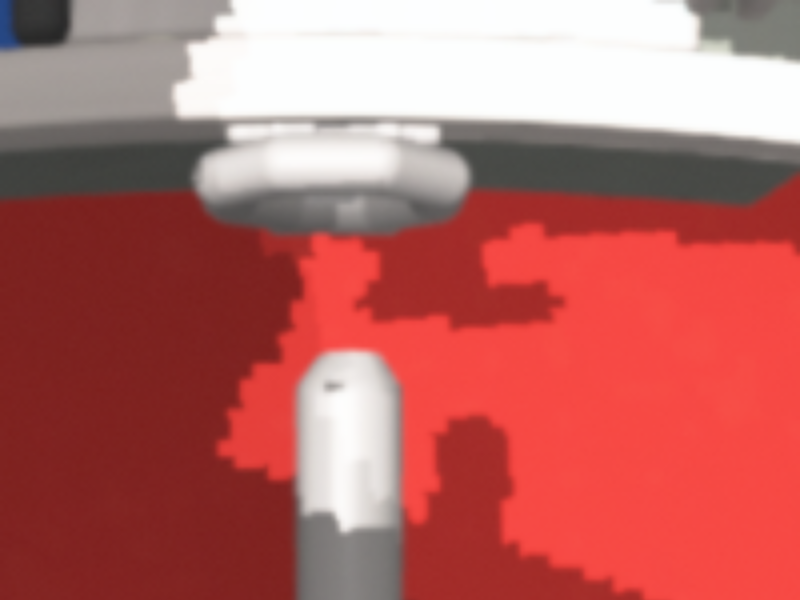

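>>> {"name": "step_arm", "arguments": {"deltas": [{"ax":0,"ay":0,"az":0,"dx":0,"dy":-0.0015,"dz":0.001,"grip":0.0},{"ax":0,"ay":0,"az":0,"dx":0.01,"dy":-0.0015,"dz":0.001,"grip":0.0},{"ax":0,"ay":0,"az":0,"dx":0.02,"dy":-0.0015,"dz":0.001,"grip":0.0},{"ax":0,"ay":0,"az":0,"dx":0.03,"dy":-0.0015,"dz":0.001,"grip":0.0},{"ax":0,"ay":0,"az":0,"dx":0.04,"dy":-0.0015,"dz":0.001,"grip":0.0}]}}

```text
time_s: 9.82
tool_pos: [0.6088, -0.1785, 0.0645]
eef_rot: [[0.108, 0.994, 0.0], [0.994, -0.108, 0.0], [0.0, 0.0, -1.0]]
force: [0.2, 0.5, -1.1]
grip_width: 0.0135
grasp_force: 61.3
```

>>> {"name": "step_arm", "arguments": {"deltas": [{"ax":0,"ay":0,"az":0,"dx":0.006,"dy":0,"dz":0,"grip":0.0},{"ax":0,"ay":0,"az":0,"dx":0.013,"dy":0,"dz":0,"grip":0.0},{"ax":0,"ay":0,"az":0,"dx":0.02,"dy":0,"dz":0,"grip":0.0},{"ax":0,"ay":0,"az":0,"dx":0.026,"dy":0,"dz":0,"grip":0.0},{"ax":0,"ay":0,"az":0,"dx":0.032,"dy":0,"dz":0,"grip":0.0}]}}

```text
time_s: 10.23
tool_pos: [0.6122, -0.1474, 0.0643]
eef_rot: [[0.108, 0.994, 0.0], [0.994, -0.108, -0.0], [0.0, 0.0, -1.0]]
force: [-0.2, 0.3, 0.2]
grip_width: 0.0128
grasp_force: 61.3
```

>>> {"name": "step_arm", "arguments": {"deltas": [{"ax":0,"ay":0,"az":0,"dx":0.002,"dy":0,"dz":0,"grip":0.0},{"ax":0,"ay":0,"az":0,"dx":0.004,"dy":0,"dz":0,"grip":0.0},{"ax":0,"ay":0,"az":0,"dx":0.006,"dy":0,"dz":0,"grip":0.0},{"ax":0,"ay":0,"az":0,"dx":0.008,"dy":0,"dz":0,"grip":0.0},{"ax":0,"ay":0,"az":0,"dx":0.008,"dy":0,"dz":0,"grip":0.0}]}}

```text
time_s: 10.65
tool_pos: [0.6128, -0.1416, 0.0643]
eef_rot: [[0.107, 0.994, -0.0], [0.994, -0.107, -0.003], [-0.003, -0.0, -1.0]]
force: [-0.6, -4.5, -0.8]
grip_width: 0.013
grasp_force: 61.2
```

>>> {"name": "step_arm", "arguments": {"deltas": [{"ax":0,"ay":0,"az":0,"dx":-0.001,"dy":0,"dz":0,"grip":0.02},{"ax":0,"ay":0,"az":0,"dx":-0.001,"dy":0,"dz":0,"grip":0.035},{"ax":0,"ay":0,"az":0,"dx":-0.001,"dy":0,"dz":-0.005,"grip":0.035},{"ax":0,"ay":0,"az":0,"dx":-0.001,"dy":0,"dz":-0.035,"grip":0.035},{"ax":0,"ay":0,"az":0,"dx":-0.001,"dy":0,"dz":-0.07,"grip":0.035}]}}

```text
time_s: 11.07
tool_pos: [0.6105, -0.1402, 0.1325]
eef_rot: [[0.108, 0.994, -0.007], [0.994, -0.108, 0.003], [0.002, -0.007, -1.0]]
force: [1.1, 0.5, 0.4]
grip_width: 0.035
grasp_force: 0.0
```

>>> {"name": "step_arm", "arguments": {"deltas": [{"ax":0,"ay":0,"az":0,"dx":-0.02,"dy":0,"dz":-0.03,"grip":0.05},{"ax":0,"ay":0,"az":0,"dx":-0.06,"dy":-0.01,"dz":-0.05,"grip":0.06},{"ax":0,"ay":0,"az":0,"dx":-0.1,"dy":-0.03,"dz":-0.06,"grip":0.065},{"ax":0,"ay":0,"az":0,"dx":-0.14,"dy":-0.05,"dz":-0.07,"grip":0.065},{"ax":0,"ay":0,"az":0,"dx":-0.17,"dy":-0.07,"dz":-0.08,"grip":0.065}]}}

```text
time_s: 11.48
tool_pos: [0.5294, -0.2978, 0.2135]
eef_rot: [[0.107, 0.994, 0.002], [0.994, -0.107, -0.001], [-0.0, 0.002, -1.0]]
force: [0.2, -1.2, 0.1]
grip_width: 0.0652
grasp_force: 0.0
```

>>> {"name": "step_arm", "arguments": {"deltas": [{"ax":0,"ay":0,"az":0,"dx":-0.04,"dy":-0.01,"dz":0,"grip":0.065},{"ax":0,"ay":0,"az":0,"dx":-0.08,"dy":-0.02,"dz":0,"grip":0.065},{"ax":0,"ay":0,"az":0,"dx":-0.11,"dy":-0.025,"dz":0,"grip":0.065},{"ax":0,"ay":0,"az":0,"dx":-0.11,"dy":-0.025,"dz":0,"grip":0.065},{"ax":0,"ay":0,"az":0,"dx":-0.11,"dy":-0.025,"dz":0,"grip":0.065}]}}

```text
time_s: 11.9
tool_pos: [0.4923, -0.4048, 0.2125]
eef_rot: [[0.111, 0.994, 0.001], [0.994, -0.111, 0.0], [0.0, 0.001, -1.0]]
force: [-0.5, 0.4, 1.1]
grip_width: 0.0646
grasp_force: 0.0
```

```bash
python3 - <<'E'
from h import *
t=shot('top','top2');robot.camera('top')
c=shot('wrist','w6');print(c['s']['tool_pos'],c['s']['time_s'])
cv2.imwrite('pics/w6c.png',np.hstack([cv2.resize(c['color'],(400,300)),cv2.resize(t['color'][185:305,330:490],(400,300),interpolation=cv2.INTER_CUBIC)]))
E
```

```text
[ 0.49297185 -0.40240581  0.21228304] 12.0
```

View pics/w6c.png

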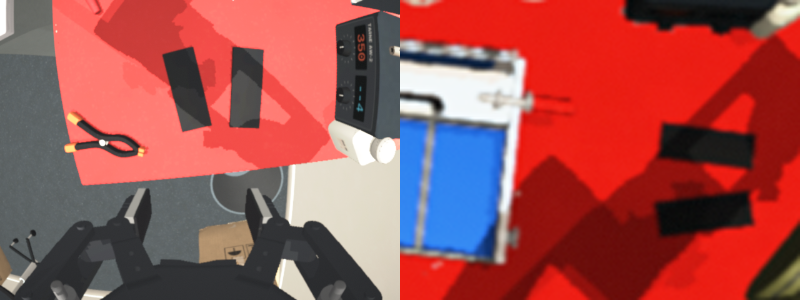

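```bash
cat >> h.py <<'E'
def packs(c,roi=None):
    "dark quads in wrist picture -> world centre, long-axis angle from +y"
    g=c['color'].max(2);m=(g<75).astype(np.uint8)
    n,l,st,_=cv2.connectedComponentsWithStats(m)
    for i in range(1,n):
        if 1200<st[i,4]<20000:
            v,u=np.nonzero(l==i);p=cloud(c,u,v,.009)[:,:2]
            (x,y),(w,h),a=cv2.minAreaRect((p*1000).astype(np.float32))
            a=a if h>w else a-90
            if 95<max(w,h)<140 and 38<min(w,h)<60: print('pack',x/1000,y/1000,w,h,'yaw',np.radians((a+90)%180-90))
E
python3 - <<'E'
from h import *
packs(load('w6'))
print(robot.observe()['tool_pos'])
E
```

```text
pack 0.48409814453125 -0.33671490478515625 43.84307861328125 117.12237548828125 yaw 0.12282710335856972
pack 0.3457099609375 -0.39933737182617185 51.57232666015625 109.9071273803711 yaw 1.217517222393471
[ 0.49320967 -0.40191105  0.21228567]
```

```bash
python3 - <<'E'
from h import *
plan(([.4841,-.3367,.05],.123),([.4841,-.3367,.009],.123))
b=tw([-.04,0,0]);print('bay1',b,'bay0',tw([-.04,.1,0]))
E
```

```text
d [ 0.0637 -0.016   0.1624] r [-0.     -0.0011 -0.2303] rows 4.2
d [0.    0.    0.041] r [0. 0. 0.] rows 1.0
bay1 [0.52483305 0.06581161 0.        ] bay0 [0.53561207 0.16522897 0.        ]
```

>>> {"name": "step_arm", "arguments": {"deltas": [{"ax":0,"ay":0,"az":-0.06,"dx":0.016,"dy":-0.004,"dz":0.04,"grip":0.065},{"ax":0,"ay":0,"az":-0.12,"dx":0.032,"dy":-0.008,"dz":0.078,"grip":0.065},{"ax":0,"ay":0,"az":-0.18,"dx":0.048,"dy":-0.012,"dz":0.116,"grip":0.065},{"ax":0,"ay":0,"az":-0.23,"dx":0.064,"dy":-0.016,"dz":0.15,"grip":0.065},{"ax":0,"ay":0,"az":-0.23,"dx":0.064,"dy":-0.016,"dz":0.172,"grip":0.065}]}}

```text
time_s: 12.47
tool_pos: [0.4812, -0.3308, 0.037]
eef_rot: [[-0.127, 0.992, -0.006], [0.992, 0.127, 0.007], [0.007, -0.005, -1.0]]
force: [-0.4, 0.2, -1.0]
grip_width: 0.0647
grasp_force: 0.0
```

>>> {"name": "step_arm", "arguments": {"deltas": [{"ax":0,"ay":0,"az":0,"dx":0,"dy":0,"dz":0.015,"grip":0.06},{"ax":0,"ay":0,"az":0,"dx":0,"dy":0,"dz":0.025,"grip":0.06},{"ax":0,"ay":0,"az":0,"dx":0,"dy":0,"dz":0.029,"grip":0.06},{"ax":0,"ay":0,"az":0,"dx":0,"dy":0,"dz":0.031,"grip":0.06},{"ax":0,"ay":0,"az":0,"dx":0,"dy":0,"dz":0.031,"grip":0.06}]}}

```text
time_s: 12.88
tool_pos: [0.4848, -0.3379, 0.0098]
eef_rot: [[-0.122, 0.992, 0.001], [0.992, 0.122, -0.001], [-0.001, 0.001, -1.0]]
force: [-0.4, -0.8, -0.1]
grip_width: 0.0602
grasp_force: 0.0
```

>>> {"name": "step_arm", "arguments": {"deltas": [{"ax":0,"ay":0,"az":0,"dx":0,"dy":0,"dz":0,"grip":0.052},{"ax":0,"ay":0,"az":0,"dx":0,"dy":0,"dz":0,"grip":0.045},{"ax":0,"ay":0,"az":0,"dx":0,"dy":0,"dz":0,"grip":0.038},{"ax":0,"ay":0,"az":0,"dx":0,"dy":0,"dz":0,"grip":0.035},{"ax":0,"ay":0,"az":0,"dx":0,"dy":0,"dz":0,"grip":0.035}]}}

```text
time_s: 13.3
tool_pos: [0.4848, -0.3385, 0.011]
eef_rot: [[-0.121, 0.993, 0.002], [0.993, 0.121, -0.002], [-0.002, 0.002, -1.0]]
force: [-0.5, 1.3, 5.3]
grip_width: 0.0435
grasp_force: 60.4
```

```bash
python3 - <<'E'
from h import *
Y=TY+np.pi/2;b=tw([-.04,0,0])
plan(([.484,-.338,.2],.121),([.50,-.18,.23],.7),([.515,-.03,.2],1.25),([b[0],b[1],.1],Y),([b[0],b[1],.03],Y))
E
```

```text
d [ 0.0003 -0.0003 -0.189 ] r [0.0022 0.0019 0.0006] rows 4.5
d [ 0.1549  0.035  -0.03  ] r [ 0.     0.    -0.579] rows 4.6
d [0.1051 0.1081 0.03  ] r [ 0.    0.   -0.55] rows 4.4
d [0.0209 0.094  0.1   ] r [ 0.      0.     -0.2128] rows 3.3
d [0.   0.   0.07] r [0. 0. 0.] rows 1.7
```

>>> {"name": "step_arm", "arguments": {"deltas": [{"ax":0,"ay":0,"az":0,"dx":0,"dy":0,"dz":-0.03,"grip":0.03},{"ax":0,"ay":0,"az":0,"dx":0,"dy":0,"dz":-0.07,"grip":0.03},{"ax":0,"ay":0,"az":0,"dx":0,"dy":0,"dz":-0.11,"grip":0.03},{"ax":0,"ay":0,"az":0,"dx":0,"dy":0,"dz":-0.15,"grip":0.03},{"ax":0,"ay":0,"az":0,"dx":0,"dy":0,"dz":-0.19,"grip":0.03}]}}

```text
time_s: 13.72
tool_pos: [0.4836, -0.3378, 0.2019]
eef_rot: [[-0.121, 0.993, 0.001], [0.993, 0.121, -0.001], [-0.001, 0.001, -1.0]]
force: [0.8, -0.4, -1.0]
grip_width: 0.043
grasp_force: 61.6
```

>>> {"name": "step_arm", "arguments": {"deltas": [{"ax":0,"ay":0,"az":-0.115,"dx":0.031,"dy":0.007,"dz":-0.006,"grip":0.03},{"ax":0,"ay":0,"az":-0.23,"dx":0.062,"dy":0.014,"dz":-0.012,"grip":0.03},{"ax":0,"ay":0,"az":-0.345,"dx":0.093,"dy":0.021,"dz":-0.018,"grip":0.03},{"ax":0,"ay":0,"az":-0.46,"dx":0.124,"dy":0.028,"dz":-0.024,"grip":0.03},{"ax":0,"ay":0,"az":-0.579,"dx":0.155,"dy":0.035,"dz":-0.03,"grip":0.03}]}}

```text
time_s: 14.13
tool_pos: [0.4995, -0.1786, 0.2304]
eef_rot: [[-0.649, 0.761, 0.001], [0.761, 0.649, -0.0], [-0.001, 0.001, -1.0]]
force: [0.6, -0.1, -0.5]
grip_width: 0.0438
grasp_force: 61.6
```

>>> {"name": "step_arm", "arguments": {"deltas": [{"ax":0,"ay":0,"az":-0.11,"dx":0.021,"dy":0.0216,"dz":0.006,"grip":0.03},{"ax":0,"ay":0,"az":-0.22,"dx":0.042,"dy":0.0432,"dz":0.012,"grip":0.03},{"ax":0,"ay":0,"az":-0.33,"dx":0.063,"dy":0.065,"dz":0.018,"grip":0.03},{"ax":0,"ay":0,"az":-0.44,"dx":0.084,"dy":0.0865,"dz":0.024,"grip":0.03},{"ax":0,"ay":0,"az":-0.55,"dx":0.105,"dy":0.108,"dz":0.03,"grip":0.03}]}}

```text
time_s: 14.55
tool_pos: [0.5145, -0.0286, 0.1998]
eef_rot: [[-0.951, 0.31, 0.001], [0.31, 0.951, -0.0], [-0.001, 0.0, -1.0]]
force: [0.5, -0.4, -0.3]
grip_width: 0.0436
grasp_force: 61.6
```

>>> {"name": "step_arm", "arguments": {"deltas": [{"ax":0,"ay":0,"az":-0.055,"dx":0.005,"dy":0.024,"dz":0.0,"grip":0.03},{"ax":0,"ay":0,"az":-0.11,"dx":0.01,"dy":0.047,"dz":0.01,"grip":0.03},{"ax":0,"ay":0,"az":-0.165,"dx":0.016,"dy":0.07,"dz":0.03,"grip":0.03},{"ax":0,"ay":0,"az":-0.213,"dx":0.021,"dy":0.094,"dz":0.06,"grip":0.03},{"ax":0,"ay":0,"az":-0.213,"dx":0.021,"dy":0.094,"dz":0.09,"grip":0.03}]}}

```text
time_s: 14.97
tool_pos: [0.5262, 0.0697, 0.1102]
eef_rot: [[-0.995, 0.102, 0.006], [0.102, 0.995, 0.002], [-0.005, 0.003, -1.0]]
force: [0.3, -1.2, -0.7]
grip_width: 0.0436
grasp_force: 61.6
```

```bash
python3 - <<'E'
from h import *
[robot.camera('top') for _ in range(3)]
s=robot.observe();print(s['time_s'],s['tool_pos'],wt(s['tool_pos']),s['grip_width'],s['force'],s['q'])
Y=TY+np.pi/2;b=tw([-.04,0,0])
plan(([b[0],b[1],.03],Y),([b[0],b[1],.0175],Y))
c=shot('wrist','w7');cv2.imwrite('pics/w7.png',c['color'])
E
```

```text
15.1167 [0.52212564 0.06612942 0.10795981] [-4.27258988e-02  2.41336216e-05  1.07959807e-01] 0.04332940003101897 [ 0.30133705 -0.48693745 -0.20670285] [ 4.59037662e-02  3.80101445e-01  1.77679312e+00 -3.27201017e-04
  9.89990831e-01 -1.41863034e+00]
d [-0.0031  0.0001  0.0779] r [-0.0011 -0.0052  0.0019] rows 1.9
d [0.     0.     0.0125] r [0. 0. 0.] rows 0.3
```

View pics/w7.png

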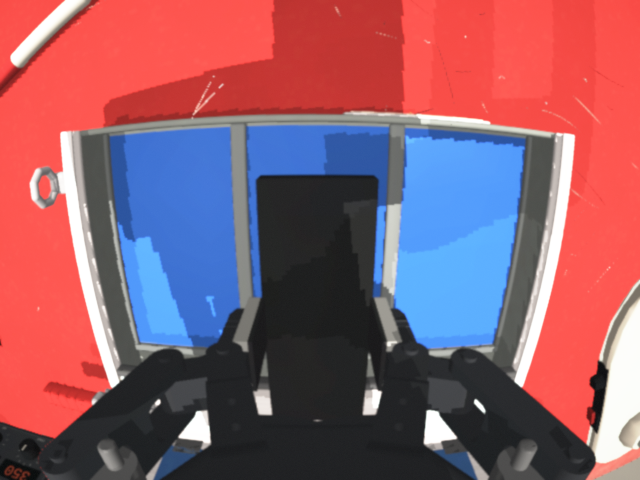

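>>> {"name": "step_arm", "arguments": {"deltas": [{"ax":0,"ay":0,"az":0,"dx":-0.001,"dy":0,"dz":0.025,"grip":0.03},{"ax":0,"ay":0,"az":0,"dx":-0.001,"dy":0,"dz":0.05,"grip":0.03},{"ax":0,"ay":0,"az":0,"dx":-0.001,"dy":0,"dz":0.07,"grip":0.03},{"ax":0,"ay":0,"az":0,"dx":-0.001,"dy":0,"dz":0.08,"grip":0.03},{"ax":0,"ay":0,"az":0,"dx":-0.001,"dy":0,"dz":0.085,"grip":0.03}]}}

```text
time_s: 15.58
tool_pos: [0.526, 0.0651, 0.0247]
eef_rot: [[-0.994, 0.108, 0.001], [0.108, 0.994, -0.0], [-0.001, 0.0, -1.0]]
force: [-0.5, 0.2, -0.4]
grip_width: 0.0434
grasp_force: 61.6
```

>>> {"name": "step_arm", "arguments": {"deltas": [{"ax":0,"ay":0,"az":0,"dx":0,"dy":0,"dz":0.003,"grip":0.03},{"ax":0,"ay":0,"az":0,"dx":0,"dy":0,"dz":0.005,"grip":0.03},{"ax":0,"ay":0,"az":0,"dx":0,"dy":0,"dz":0.005,"grip":0.03},{"ax":0,"ay":0,"az":0,"dx":0,"dy":0,"dz":0.005,"grip":0.03},{"ax":0,"ay":0,"az":0,"dx":0,"dy":0,"dz":0.005,"grip":0.03}]}}

```text
time_s: 16.0
tool_pos: [0.526, 0.066, 0.0201]
eef_rot: [[-0.994, 0.107, 0.002], [0.107, 0.994, 0.0], [-0.002, 0.0, -1.0]]
force: [0.2, 0.2, -1.2]
grip_width: 0.0434
grasp_force: 61.6
```

Lower the last 2 mm, release, then rise.

>>> {"name": "step_arm", "arguments": {"deltas": [{"ax":0,"ay":0,"az":0,"dx":0,"dy":0,"dz":0.002,"grip":0.03},{"ax":0,"ay":0,"az":0,"dx":0,"dy":0,"dz":0.003,"grip":0.03},{"ax":0,"ay":0,"az":0,"dx":0,"dy":0,"dz":0.003,"grip":0.03},{"ax":0,"ay":0,"az":0,"dx":0,"dy":0,"dz":0.003,"grip":0.048},{"ax":0,"ay":0,"az":0,"dx":0,"dy":0,"dz":0.003,"grip":0.055}]}}

```text
time_s: 16.42
tool_pos: [0.5254, 0.066, 0.0164]
eef_rot: [[-0.994, 0.106, 0.0], [0.106, 0.994, 0.0], [-0.0, 0.0, -1.0]]
force: [0.0, 0.1, -0.1]
grip_width: 0.055
grasp_force: 0.0
```

>>> {"name": "step_arm", "arguments": {"deltas": [{"ax":0,"ay":0,"az":0,"dx":0,"dy":0,"dz":0,"grip":0.055},{"ax":0,"ay":0,"az":0,"dx":0,"dy":0,"dz":-0.02,"grip":0.055},{"ax":0,"ay":0,"az":0,"dx":0,"dy":0,"dz":-0.06,"grip":0.055},{"ax":0,"ay":0,"az":0,"dx":0,"dy":0,"dz":-0.1,"grip":0.06},{"ax":0,"ay":0,"az":0,"dx":0,"dy":0,"dz":-0.14,"grip":0.065}]}}

```text
time_s: 16.83
tool_pos: [0.5244, 0.0659, 0.1571]
eef_rot: [[-0.994, 0.107, -0.002], [0.107, 0.994, -0.0], [0.002, -0.0, -1.0]]
force: [1.0, 0.6, 0.4]
grip_width: 0.0653
grasp_force: 0.0
```

```bash
python3 - <<'E'
from h import *
yw=-.12
plan(([.515,-.02,.2],.9),([.50,-.16,.2],.35),([.52,-.32,.21],yw),([.551,-.41,.21],yw))
E
```

```text
d [ 0.0003 -0.0864 -0.0428] r [-0.001  -0.0021  0.5641] rows 4.5
d [-0.0753 -0.119   0.    ] r [0.   0.   0.55] rows 4.4
d [-0.1572 -0.0361 -0.01  ] r [0.   0.   0.47] rows 3.9
d [-0.0856  0.0416  0.    ] r [0. 0. 0.] rows 2.3
```

>>> {"name": "step_arm", "arguments": {"deltas": [{"ax":0,"ay":0,"az":0.113,"dx":0,"dy":-0.005,"dz":-0.02,"grip":0.065},{"ax":0,"ay":0,"az":0.226,"dx":0,"dy":-0.02,"dz":-0.043,"grip":0.065},{"ax":0,"ay":0,"az":0.339,"dx":0,"dy":-0.04,"dz":-0.043,"grip":0.065},{"ax":0,"ay":0,"az":0.452,"dx":0,"dy":-0.065,"dz":-0.043,"grip":0.065},{"ax":0,"ay":0,"az":0.564,"dx":0,"dy":-0.086,"dz":-0.043,"grip":0.065}]}}

```text
time_s: 17.25
tool_pos: [0.516, -0.0205, 0.1999]
eef_rot: [[-0.78, 0.625, 0.001], [0.625, 0.78, -0.001], [-0.001, 0.0, -1.0]]
force: [0.4, 1.2, -0.3]
grip_width: 0.065
grasp_force: 0.0
```

>>> {"name": "step_arm", "arguments": {"deltas": [{"ax":0,"ay":0,"az":0.11,"dx":-0.015,"dy":-0.024,"dz":0,"grip":0.065},{"ax":0,"ay":0,"az":0.22,"dx":-0.03,"dy":-0.048,"dz":0,"grip":0.065},{"ax":0,"ay":0,"az":0.33,"dx":-0.045,"dy":-0.072,"dz":0,"grip":0.065},{"ax":0,"ay":0,"az":0.44,"dx":-0.06,"dy":-0.096,"dz":0,"grip":0.065},{"ax":0,"ay":0,"az":0.55,"dx":-0.075,"dy":-0.119,"dz":0,"grip":0.065}]}}

```text
time_s: 17.67
tool_pos: [0.5002, -0.1607, 0.1991]
eef_rot: [[-0.338, 0.941, -0.001], [0.941, 0.338, 0.0], [0.0, -0.0, -1.0]]
force: [0.8, -0.5, -0.3]
grip_width: 0.0655
grasp_force: 0.0
```

>>> {"name": "step_arm", "arguments": {"deltas": [{"ax":0,"ay":0,"az":0.094,"dx":-0.031,"dy":-0.007,"dz":0,"grip":0.065},{"ax":0,"ay":0,"az":0.188,"dx":-0.062,"dy":-0.014,"dz":0,"grip":0.065},{"ax":0,"ay":0,"az":0.282,"dx":-0.093,"dy":-0.021,"dz":0,"grip":0.065},{"ax":0,"ay":0,"az":0.376,"dx":-0.124,"dy":-0.028,"dz":0,"grip":0.065},{"ax":0,"ay":0,"az":0.47,"dx":-0.157,"dy":-0.036,"dz":-0.01,"grip":0.065}]}}

```text
time_s: 18.08
tool_pos: [0.5194, -0.3196, 0.2071]
eef_rot: [[0.124, 0.992, -0.004], [0.992, -0.124, 0.003], [0.003, -0.004, -1.0]]
force: [0.0, 0.6, -0.3]
grip_width: 0.0649
grasp_force: 0.0
```

>>> {"name": "step_arm", "arguments": {"deltas": [{"ax":0,"ay":0,"az":0,"dx":-0.03,"dy":0.014,"dz":0,"grip":0.065},{"ax":0,"ay":0,"az":0,"dx":-0.06,"dy":0.028,"dz":0,"grip":0.065},{"ax":0,"ay":0,"az":0,"dx":-0.085,"dy":0.042,"dz":0,"grip":0.065},{"ax":0,"ay":0,"az":0,"dx":-0.085,"dy":0.042,"dz":0,"grip":0.065},{"ax":0,"ay":0,"az":0,"dx":-0.085,"dy":0.042,"dz":0,"grip":0.065}]}}

```text
time_s: 18.5
tool_pos: [0.5523, -0.41, 0.208]
eef_rot: [[0.122, 0.993, -0.001], [0.993, -0.122, 0.001], [0.001, -0.001, -1.0]]
force: [-0.8, -0.1, 0.5]
grip_width: 0.0652
grasp_force: 0.0
```

```bash
python3 - <<'E'
from h import *
[robot.camera('top') for _ in range(2)]
t=shot('top','top3')
c=shot('wrist','w8');print(c['s']['tool_pos'],c['s']['time_s'])
packs(c)
# top: dark blobs in right bench area & tray
g=t['color'].max(2);m=(g<60).astype(np.uint8)
n,l,st,_=cv2.connectedComponentsWithStats(m)
for i in range(1,n):
    x,y,w,h,a=st[i]
    if 200<a<1500 and 260<x<490 and 180<y<300:
        v,u=np.nonzero(l==i);p=cloud(t,u,v,.01)[:,:2];print('top',cv2.minAreaRect((p*1000).astype(np.float32)),a)
E
```

```text
[ 0.5517586  -0.40723576  0.20875744] 18.65
pack 0.5711557006835938 -0.3425579833984375 117.35467529296875 43.42100143432617 yaw -0.12307918820050252
pack 0.34579910278320314 -0.39936544799804685 52.005916595458984 111.24832916259766 yaw 1.2121478901617075
top ((569.0601806640625, -342.48138427734375), (116.98624420166016, 43.024879455566406), 82.02201080322266) 488
top ((526.1442260742188, 65.81672668457031), (37.614402770996094, 113.01302337646484), 84.16539764404297) 417
```

```bash
python3 - <<'E'
from h import *
Y=TY+np.pi/2;b=tw([-.04,.1,0])
plan(([.571,-.342,.04],-.123),([.571,-.342,.0085],-.123),([.571,-.342,.2],-.123),([.54,-.2,.23],.4),([.515,-.05,.23],.95),([b[0],b[1]-.08,.2],1.4),([b[0],b[1],.105],Y))
E
```

```text
d [0.0667 0.0115 0.1691] r [-0.0012 -0.0011  0.0039] rows 4.4
d [0.     0.     0.0315] r [0. 0. 0.] rows 0.8
d [ 0.      0.     -0.1915] r [0. 0. 0.] rows 4.6
d [ 0.1371 -0.0482 -0.03  ] r [ 0.     0.    -0.523] rows 4.2
d [0.1479 0.0354 0.    ] r [ 0.    0.   -0.55] rows 4.4
d [0.0619 0.122  0.03  ] r [ 0.    0.   -0.45] rows 3.6
d [0.0136 0.0788 0.095 ] r [ 0.      0.     -0.0628] rows 3.0
```

>>> {"name": "step_arm", "arguments": {"deltas": [{"ax":0,"ay":0,"az":0,"dx":0.017,"dy":0.003,"dz":0.038,"grip":0.065},{"ax":0,"ay":0,"az":0,"dx":0.034,"dy":0.006,"dz":0.076,"grip":0.065},{"ax":0,"ay":0,"az":0,"dx":0.05,"dy":0.009,"dz":0.112,"grip":0.065},{"ax":0,"ay":0,"az":0,"dx":0.0667,"dy":0.0115,"dz":0.145,"grip":0.065},{"ax":0,"ay":0,"az":0,"dx":0.0667,"dy":0.0115,"dz":0.175,"grip":0.065}]}}

```text
time_s: 19.12
tool_pos: [0.5713, -0.3387, 0.0329]
eef_rot: [[0.117, 0.993, -0.002], [0.993, -0.117, 0.003], [0.003, -0.002, -1.0]]
force: [-0.2, -0.7, 0.1]
grip_width: 0.0648
grasp_force: 0.0
```

>>> {"name": "step_arm", "arguments": {"deltas": [{"ax":0,"ay":0,"az":0,"dx":0,"dy":0,"dz":0.012,"grip":0.06},{"ax":0,"ay":0,"az":0,"dx":0,"dy":0,"dz":0.02,"grip":0.06},{"ax":0,"ay":0,"az":0,"dx":0,"dy":0,"dz":0.024,"grip":0.06},{"ax":0,"ay":0,"az":0,"dx":0,"dy":0,"dz":0.025,"grip":0.06},{"ax":0,"ay":0,"az":0,"dx":0,"dy":0,"dz":0.025,"grip":0.06}]}}

```text
time_s: 19.53
tool_pos: [0.5728, -0.345, 0.0109]
eef_rot: [[0.12, 0.993, 0.002], [0.993, -0.12, -0.002], [-0.001, 0.003, -1.0]]
force: [0.3, -0.6, 0.1]
grip_width: 0.0602
grasp_force: 0.0
```

>>> {"name": "step_arm", "arguments": {"deltas": [{"ax":0,"ay":0,"az":0,"dx":0,"dy":0,"dz":0,"grip":0.052},{"ax":0,"ay":0,"az":0,"dx":0,"dy":0,"dz":0,"grip":0.045},{"ax":0,"ay":0,"az":0,"dx":0,"dy":0,"dz":0,"grip":0.038},{"ax":0,"ay":0,"az":0,"dx":0,"dy":0,"dz":0,"grip":0.03},{"ax":0,"ay":0,"az":0,"dx":0,"dy":0,"dz":0,"grip":0.03}]}}

```text
time_s: 19.95
tool_pos: [0.5728, -0.345, 0.0116]
eef_rot: [[0.12, 0.993, 0.003], [0.993, -0.12, -0.002], [-0.002, 0.003, -1.0]]
force: [-0.9, 0.2, 5.8]
grip_width: 0.0432
grasp_force: 60.1
```

>>> {"name": "step_arm", "arguments": {"deltas": [{"ax":0,"ay":0,"az":0,"dx":0,"dy":0,"dz":-0.03,"grip":0.03},{"ax":0,"ay":0,"az":0,"dx":0,"dy":0,"dz":-0.07,"grip":0.03},{"ax":0,"ay":0,"az":0,"dx":0,"dy":0,"dz":-0.11,"grip":0.03},{"ax":0,"ay":0,"az":0,"dx":0,"dy":0,"dz":-0.15,"grip":0.03},{"ax":0,"ay":0,"az":0,"dx":0,"dy":0,"dz":-0.19,"grip":0.03}]}}

```text
time_s: 20.37
tool_pos: [0.5715, -0.3439, 0.202]
eef_rot: [[0.12, 0.993, 0.001], [0.993, -0.12, -0.001], [-0.0, 0.001, -1.0]]
force: [1.6, -0.3, -0.7]
grip_width: 0.0433
grasp_force: 61.4
```

>>> {"name": "step_arm", "arguments": {"deltas": [{"ax":0,"ay":0,"az":-0.105,"dx":0.027,"dy":-0.01,"dz":-0.006,"grip":0.03},{"ax":0,"ay":0,"az":-0.21,"dx":0.055,"dy":-0.02,"dz":-0.012,"grip":0.03},{"ax":0,"ay":0,"az":-0.315,"dx":0.082,"dy":-0.03,"dz":-0.018,"grip":0.03},{"ax":0,"ay":0,"az":-0.42,"dx":0.11,"dy":-0.04,"dz":-0.024,"grip":0.03},{"ax":0,"ay":0,"az":-0.523,"dx":0.137,"dy":-0.048,"dz":-0.03,"grip":0.03}]}}

```text
time_s: 20.78
tool_pos: [0.5396, -0.2009, 0.2305]
eef_rot: [[-0.396, 0.918, 0.001], [0.918, 0.396, -0.0], [-0.001, 0.001, -1.0]]
force: [1.3, 0.3, -1.0]
grip_width: 0.0436
grasp_force: 61.4
```

>>> {"name": "step_arm", "arguments": {"deltas": [{"ax":0,"ay":0,"az":-0.11,"dx":0.03,"dy":0.007,"dz":0,"grip":0.03},{"ax":0,"ay":0,"az":-0.22,"dx":0.06,"dy":0.014,"dz":0,"grip":0.03},{"ax":0,"ay":0,"az":-0.33,"dx":0.09,"dy":0.021,"dz":0,"grip":0.03},{"ax":0,"ay":0,"az":-0.44,"dx":0.119,"dy":0.028,"dz":0,"grip":0.03},{"ax":0,"ay":0,"az":-0.55,"dx":0.148,"dy":0.035,"dz":0,"grip":0.03}]}}

```text
time_s: 21.2
tool_pos: [0.5142, -0.051, 0.2302]
eef_rot: [[-0.818, 0.575, 0.002], [0.575, 0.818, -0.0], [-0.001, 0.001, -1.0]]
force: [1.0, 0.5, -0.7]
grip_width: 0.0435
grasp_force: 61.4
```

>>> {"name": "step_arm", "arguments": {"deltas": [{"ax":0,"ay":0,"az":-0.09,"dx":0.0125,"dy":0.0245,"dz":0.006,"grip":0.03},{"ax":0,"ay":0,"az":-0.18,"dx":0.025,"dy":0.049,"dz":0.012,"grip":0.03},{"ax":0,"ay":0,"az":-0.27,"dx":0.0375,"dy":0.0735,"dz":0.018,"grip":0.03},{"ax":0,"ay":0,"az":-0.36,"dx":0.05,"dy":0.098,"dz":0.024,"grip":0.03},{"ax":0,"ay":0,"az":-0.45,"dx":0.062,"dy":0.122,"dz":0.03,"grip":0.03}]}}

```text
time_s: 21.62
tool_pos: [0.535, 0.0844, 0.2]
eef_rot: [[-0.987, 0.163, 0.002], [0.163, 0.987, 0.0], [-0.002, 0.0, -1.0]]
force: [0.7, -0.4, -1.0]
grip_width: 0.0433
grasp_force: 61.4
```

>>> {"name": "step_arm", "arguments": {"deltas": [{"ax":0,"ay":0,"az":-0.03,"dx":0.005,"dy":0.026,"dz":0.02,"grip":0.03},{"ax":0,"ay":0,"az":-0.063,"dx":0.009,"dy":0.052,"dz":0.045,"grip":0.03},{"ax":0,"ay":0,"az":-0.063,"dx":0.0136,"dy":0.079,"dz":0.07,"grip":0.03},{"ax":0,"ay":0,"az":-0.063,"dx":0.0136,"dy":0.079,"dz":0.09,"grip":0.03},{"ax":0,"ay":0,"az":-0.063,"dx":0.0136,"dy":0.079,"dz":0.09,"grip":0.03}]}}

```text
time_s: 22.03
tool_pos: [0.5317, 0.1641, 0.1061]
eef_rot: [[-0.995, 0.102, -0.007], [0.102, 0.995, -0.001], [0.006, -0.002, -1.0]]
force: [-0.2, -0.2, -1.0]
grip_width: 0.0431
grasp_force: 61.4
```

```bash
python3 - <<'E'
from h import *
[robot.camera('top') for _ in range(3)]
s=robot.observe();print(s['time_s'],s['tool_pos'],wt(s['tool_pos']),s['grip_width'],s['force'],s['q'])
Y=TY+np.pi/2;b=tw([-.04,.1,0])
plan(([b[0],b[1],.03],Y),([b[0],b[1],.0175],Y))
E
```

```text
22.1833 [0.5353244  0.1629336  0.11039311] [-0.04003858  0.097687    0.11039311] 0.04373201418600058 [ 0.18932136  0.3572857  -0.64449338] [ 2.20179398e-01  4.12796218e-01  1.70785178e+00 -3.78969055e-04
  1.01957357e+00 -1.24529266e+00]
d [0.0001 0.0023 0.0804] r [0.0001 0.0014 0.0029] rows 1.9
d [0.     0.     0.0125] r [0. 0. 0.] rows 0.3
```

>>> {"name": "step_arm", "arguments": {"deltas": [{"ax":0,"ay":0,"az":0.002,"dx":0,"dy":0.001,"dz":0.025,"grip":0.03},{"ax":0,"ay":0,"az":0.002,"dx":0,"dy":0.001,"dz":0.05,"grip":0.03},{"ax":0,"ay":0,"az":0.002,"dx":0,"dy":0.001,"dz":0.07,"grip":0.03},{"ax":0,"ay":0,"az":0.002,"dx":0,"dy":0.001,"dz":0.08,"grip":0.03},{"ax":0,"ay":0,"az":0.002,"dx":0,"dy":0.001,"dz":0.087,"grip":0.03}]}}

```text
time_s: 22.6
tool_pos: [0.5355, 0.1635, 0.0226]
eef_rot: [[-0.994, 0.108, 0.001], [0.108, 0.994, 0.0], [-0.001, 0.0, -1.0]]
force: [-1.0, -0.1, -0.7]
grip_width: 0.0436
grasp_force: 61.4
```

>>> {"name": "step_arm", "arguments": {"deltas": [{"ax":0,"ay":0,"az":0,"dx":0,"dy":0,"dz":0.003,"grip":0.03},{"ax":0,"ay":0,"az":0,"dx":0,"dy":0,"dz":0.005,"grip":0.03},{"ax":0,"ay":0,"az":0,"dx":0,"dy":0,"dz":0.005,"grip":0.03},{"ax":0,"ay":0,"az":0,"dx":0,"dy":0,"dz":0.005,"grip":0.03},{"ax":0,"ay":0,"az":0,"dx":0,"dy":0,"dz":0.005,"grip":0.03}]}}

```text
time_s: 23.02
tool_pos: [0.5354, 0.1645, 0.0181]
eef_rot: [[-0.994, 0.107, 0.002], [0.107, 0.994, 0.0], [-0.002, 0.001, -1.0]]
force: [-0.6, 0.4, -1.2]
grip_width: 0.0432
grasp_force: 61.4
```

>>> {"name": "step_arm", "arguments": {"deltas": [{"ax":0,"ay":0,"az":0,"dx":0,"dy":0,"dz":0.001,"grip":0.03},{"ax":0,"ay":0,"az":0,"dx":0,"dy":0,"dz":0.001,"grip":0.03},{"ax":0,"ay":0,"az":0,"dx":0,"dy":0,"dz":0.001,"grip":0.045},{"ax":0,"ay":0,"az":0,"dx":0,"dy":0,"dz":0.001,"grip":0.053},{"ax":0,"ay":0,"az":0,"dx":0,"dy":0,"dz":0.001,"grip":0.053}]}}

```text
time_s: 23.43
tool_pos: [0.5349, 0.1644, 0.0164]
eef_rot: [[-0.994, 0.106, 0.0], [0.106, 0.994, 0.0], [-0.0, 0.0, -1.0]]
force: [0.3, 0.1, 0.3]
grip_width: 0.053
grasp_force: 0.0
```

>>> {"name": "step_arm", "arguments": {"deltas": [{"ax":0,"ay":0,"az":0,"dx":0,"dy":0,"dz":0,"grip":0.053},{"ax":0,"ay":0,"az":0,"dx":0,"dy":0,"dz":-0.02,"grip":0.053},{"ax":0,"ay":0,"az":0,"dx":0,"dy":0,"dz":-0.06,"grip":0.053},{"ax":0,"ay":0,"az":0,"dx":0,"dy":0,"dz":-0.1,"grip":0.05},{"ax":0,"ay":0,"az":0,"dx":0,"dy":0,"dz":-0.14,"grip":0.04}]}}

```text
time_s: 23.85
tool_pos: [0.5339, 0.1641, 0.157]
eef_rot: [[-0.994, 0.107, -0.002], [0.107, 0.994, -0.001], [0.002, -0.001, -1.0]]
force: [1.0, 0.4, -0.6]
grip_width: 0.0407
grasp_force: 0.0
```

```bash
python3 - <<'E'
from h import *
print(robot.observe()['tool_pos'])
plan(([.535,.10,.22],.95),([.55,-.03,.22],.4),([.61,-.145,.22],TY),([.6122,-.1430,.08],TY))
E
```

```text
[0.53386836 0.164148   0.15701851]
d [-0.0078 -0.0637 -0.0629] r [-0.0014 -0.002   0.5141] rows 4.1
d [-0.0878 -0.097   0.    ] r [0.   0.   0.55] rows 4.4
d [-0.1293  0.0105  0.    ] r [0.    0.    0.508] rows 4.1
d [0.0022 0.002  0.14  ] r [0. 0. 0.] rows 3.4
```

>>> {"name": "step_arm", "arguments": {"deltas": [{"ax":0,"ay":0,"az":0.1,"dx":-0.001,"dy":-0.007,"dz":-0.025,"grip":0.04},{"ax":0,"ay":0,"az":0.2,"dx":-0.003,"dy":-0.02,"dz":-0.05,"grip":0.04},{"ax":0,"ay":0,"az":0.3,"dx":-0.005,"dy":-0.035,"dz":-0.063,"grip":0.04},{"ax":0,"ay":0,"az":0.41,"dx":-0.007,"dy":-0.05,"dz":-0.063,"grip":0.04},{"ax":0,"ay":0,"az":0.514,"dx":-0.008,"dy":-0.064,"dz":-0.063,"grip":0.04}]}}

```text
time_s: 24.27
tool_pos: [0.5367, 0.0993, 0.2208]
eef_rot: [[-0.81, 0.586, 0.003], [0.586, 0.81, 0.0], [-0.002, 0.002, -1.0]]
force: [0.2, -0.2, -0.6]
grip_width: 0.04
grasp_force: 0.0
```

>>> {"name": "step_arm", "arguments": {"deltas": [{"ax":0,"ay":0,"az":0.11,"dx":-0.018,"dy":-0.019,"dz":0,"grip":0.04},{"ax":0,"ay":0,"az":0.22,"dx":-0.035,"dy":-0.039,"dz":0,"grip":0.04},{"ax":0,"ay":0,"az":0.33,"dx":-0.053,"dy":-0.058,"dz":0,"grip":0.04},{"ax":0,"ay":0,"az":0.44,"dx":-0.07,"dy":-0.078,"dz":0,"grip":0.04},{"ax":0,"ay":0,"az":0.55,"dx":-0.088,"dy":-0.097,"dz":0,"grip":0.04}]}}

```text
time_s: 24.68
tool_pos: [0.5505, -0.0314, 0.219]
eef_rot: [[-0.385, 0.923, -0.001], [0.923, 0.385, 0.0], [0.0, -0.001, -1.0]]
force: [0.5, 0.1, 0.0]
grip_width: 0.0403
grasp_force: 0.0
```

>>> {"name": "step_arm", "arguments": {"deltas": [{"ax":0,"ay":0,"az":0.102,"dx":-0.026,"dy":0.002,"dz":0,"grip":0.04},{"ax":0,"ay":0,"az":0.204,"dx":-0.052,"dy":0.004,"dz":0,"grip":0.04},{"ax":0,"ay":0,"az":0.306,"dx":-0.078,"dy":0.006,"dz":0,"grip":0.04},{"ax":0,"ay":0,"az":0.408,"dx":-0.104,"dy":0.008,"dz":0,"grip":0.04},{"ax":0,"ay":0,"az":0.508,"dx":-0.129,"dy":0.0105,"dz":0,"grip":0.04}]}}

```text
time_s: 25.1
tool_pos: [0.6111, -0.1463, 0.2188]
eef_rot: [[0.113, 0.994, -0.001], [0.994, -0.113, 0.0], [0.0, -0.001, -1.0]]
force: [0.6, 1.4, 0.6]
grip_width: 0.0401
grasp_force: 0.0
```

>>> {"name": "step_arm", "arguments": {"deltas": [{"ax":0,"ay":0,"az":0,"dx":0.002,"dy":0.002,"dz":0.03,"grip":0.035},{"ax":0,"ay":0,"az":0,"dx":0.002,"dy":0.002,"dz":0.06,"grip":0.035},{"ax":0,"ay":0,"az":0,"dx":0.002,"dy":0.002,"dz":0.08,"grip":0.035},{"ax":0,"ay":0,"az":0,"dx":0.002,"dy":0.002,"dz":0.095,"grip":0.035},{"ax":0,"ay":0,"az":0,"dx":0.002,"dy":0.002,"dz":0.1,"grip":0.035}]}}

```text
time_s: 25.52
tool_pos: [0.6108, -0.1427, 0.1157]
eef_rot: [[0.108, 0.994, -0.006], [0.994, -0.108, 0.002], [0.001, -0.006, -1.0]]
force: [0.5, 1.4, -0.2]
grip_width: 0.0349
grasp_force: 0.0
```

```bash
python3 - <<'E'
from h import *
[robot.camera('top') for _ in range(4)]
c=shot('wrist','w9');t=shot('top','top4')
s=robot.observe();print(s['time_s'],s['tool_pos'],wt(s['tool_pos']),s['force'])
cv2.imwrite('pics/w9c.png',np.hstack([cv2.resize(c['color'],(400,300)),cv2.resize(t['color'][185:305,260:420],(400,300),interpolation=cv2.INTER_CUBIC)]))
plan(([.6124,-.1422,.0645],TY))
E
```

```text
25.8167 [ 0.61424064 -0.14346982  0.12079672] [ 0.07144515 -0.19842483  0.12079672] [0.65374342 0.18044996 0.02783333]
d [ 0.0011 -0.0021  0.0563] r [0.0028 0.0006 0.0002] rows 1.4
```

View pics/w9c.png

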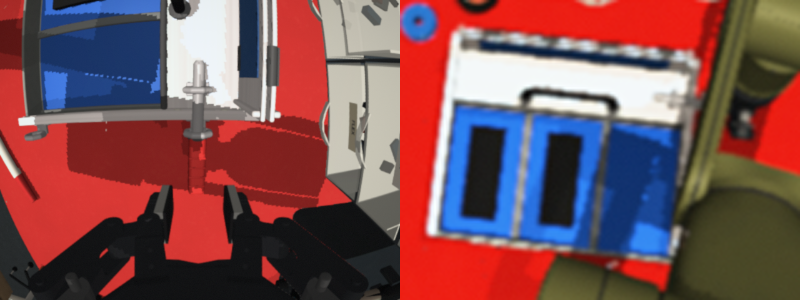

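```bash
python3 - <<'E'
from h import *
c=load('w9')
for v in (105,115,125,135,160,180,200,228,240,255,270,285,300):
    us=np.arange(309,324);p=cloud(c,us,np.full(15,v));i=np.argmax(p[:,2]);q=np.median(p[np.argsort(p[:,2])[-7:]],0)
    print(v,wt(q).round(4),wt(p[i]).round(4))
E
```

```text
105 [ 0.071  -0.1073  0.063 ] [ 0.0725 -0.1073  0.0635]
115 [ 0.072  -0.1125  0.0625] [ 0.072  -0.1125  0.0646]
125 [ 0.072  -0.1176  0.0631] [ 0.073  -0.1176  0.0651]
135 [ 0.071  -0.1227  0.063 ] [ 0.0731 -0.1227  0.0631]
160 [ 0.071  -0.1356  0.0628] [ 0.071  -0.1356  0.064 ]
180 [ 0.0716 -0.1462  0.0628] [ 0.069  -0.1461  0.0633]
200 [ 0.071  -0.1566  0.0629] [ 0.0707 -0.1171  0.2544]
228 [ 0.07   -0.1712  0.0656] [ 0.0705 -0.1712  0.0661]
240 [ 0.0689 -0.1781  0.0656] [ 0.0721 -0.1778  0.066 ]
255 [ 0.07   -0.1867  0.0653] [ 0.0667 -0.1866  0.0654]
270 [ 0.0689 -0.1954  0.0652] [ 0.0689 -0.1952  0.0657]
285 [ 0.0711 -0.2043  0.0652] [ 0.0722 -0.2042  0.066 ]
300 [ 0.0699 -0.2137  0.0655] [ 0.0707 -0.1171  0.2544]
```

>>> {"name": "step_arm", "arguments": {"deltas": [{"ax":0,"ay":0,"az":0,"dx":0.001,"dy":-0.0015,"dz":0.02,"grip":0.035},{"ax":0,"ay":0,"az":0,"dx":0.001,"dy":-0.0015,"dz":0.04,"grip":0.035},{"ax":0,"ay":0,"az":0,"dx":0.001,"dy":-0.0015,"dz":0.0575,"grip":0.035},{"ax":0,"ay":0,"az":0,"dx":0.001,"dy":-0.0015,"dz":0.0575,"grip":0.035},{"ax":0,"ay":0,"az":0,"dx":0.001,"dy":-0.0015,"dz":0.0575,"grip":0.035}]}}

```text
time_s: 26.23
tool_pos: [0.6117, -0.142, 0.0621]
eef_rot: [[0.108, 0.994, -0.001], [0.994, -0.108, 0.0], [0.0, -0.001, -1.0]]
force: [0.8, 0.0, -0.4]
grip_width: 0.0352
grasp_force: 0.0
```

>>> {"name": "step_arm", "arguments": {"deltas": [{"ax":0,"ay":0,"az":0,"dx":0,"dy":0,"dz":0,"grip":0.03},{"ax":0,"ay":0,"az":0,"dx":0,"dy":0,"dz":0,"grip":0.02},{"ax":0,"ay":0,"az":0,"dx":0,"dy":0,"dz":0,"grip":0.01},{"ax":0,"ay":0,"az":0,"dx":0,"dy":0,"dz":0,"grip":0.0},{"ax":0,"ay":0,"az":0,"dx":0,"dy":0,"dz":0,"grip":0.0}]}}

```text
time_s: 26.65
tool_pos: [0.6129, -0.1424, 0.0632]
eef_rot: [[0.108, 0.994, 0.003], [0.994, -0.108, -0.001], [-0.001, 0.003, -1.0]]
force: [0.4, -0.8, 5.9]
grip_width: 0.0129
grasp_force: 60.2
```

>>> {"name": "step_arm", "arguments": {"deltas": [{"ax":0,"ay":0,"az":0,"dx":0,"dy":0,"dz":-0.002,"grip":0.0},{"ax":0,"ay":0,"az":0,"dx":-0.008,"dy":0,"dz":-0.002,"grip":0.0},{"ax":0,"ay":0,"az":0,"dx":-0.018,"dy":0,"dz":-0.002,"grip":0.0},{"ax":0,"ay":0,"az":0,"dx":-0.028,"dy":0,"dz":-0.002,"grip":0.0},{"ax":0,"ay":0,"az":0,"dx":-0.038,"dy":0,"dz":-0.002,"grip":0.0}]}}

```text
time_s: 27.07
tool_pos: [0.6077, -0.181, 0.0636]
eef_rot: [[0.108, 0.994, 0.0], [0.994, -0.108, 0.0], [0.0, 0.0, -1.0]]
force: [1.1, 1.3, 1.2]
grip_width: 0.0131
grasp_force: 59.6
```

>>> {"name": "step_arm", "arguments": {"deltas": [{"ax":0,"ay":0,"az":0,"dx":-0.01,"dy":0,"dz":0,"grip":0.0},{"ax":0,"ay":0,"az":0,"dx":-0.02,"dy":0,"dz":0,"grip":0.0},{"ax":0,"ay":0,"az":0,"dx":-0.035,"dy":0,"dz":0,"grip":0.0},{"ax":0,"ay":0,"az":0,"dx":-0.05,"dy":0,"dz":0,"grip":0.0},{"ax":0,"ay":0,"az":0,"dx":-0.06,"dy":0,"dz":0,"grip":0.0}]}}

```text
time_s: 27.48
tool_pos: [0.6003, -0.242, 0.0634]
eef_rot: [[0.109, 0.994, -0.001], [0.994, -0.109, -0.001], [-0.001, -0.001, -1.0]]
force: [0.6, -0.2, 0.4]
grip_width: 0.0128
grasp_force: 59.5
```

```bash
python3 - <<'E'
from h import *
[robot.camera('top') for _ in range(3)]
s=robot.observe();print(s['time_s'],wt(s['tool_pos']),s['force'])
a=tw([-.05,-.295,0])
plan(([a[0],a[1],.065],TY),([a[0],a[1],.0135],TY),([a[0],a[1],.2],TY))
E
```

```text
27.6333 [ 0.06845692 -0.29663736  0.06351699] [-0.70657496  0.41630298 -1.21067551]
d [ 0.0014 -0.1185 -0.0014] r [-0.0005 -0.0002 -0.002 ] rows 2.8
d [0.     0.     0.0515] r [0. 0. 0.] rows 1.2
d [ 0.      0.     -0.1865] r [0. 0. 0.] rows 4.5
```

>>> {"name": "step_arm", "arguments": {"deltas": [{"ax":0,"ay":0,"az":0,"dx":0.001,"dy":-0.03,"dz":0,"grip":0.0},{"ax":0,"ay":0,"az":0,"dx":0.001,"dy":-0.06,"dz":0,"grip":0.0},{"ax":0,"ay":0,"az":0,"dx":0.001,"dy":-0.09,"dz":0.01,"grip":0.0},{"ax":0,"ay":0,"az":0,"dx":0.001,"dy":-0.1185,"dz":0.025,"grip":0.0},{"ax":0,"ay":0,"az":0,"dx":0.001,"dy":-0.1185,"dz":0.04,"grip":0.0}]}}

```text
time_s: 28.05
tool_pos: [0.4758, -0.2222, 0.0233]
eef_rot: [[0.108, 0.994, -0.008], [0.994, -0.108, 0.004], [0.003, -0.009, -1.0]]
force: [-0.5, 0.5, -0.7]
grip_width: 0.0132
grasp_force: 59.5
```

>>> {"name": "step_arm", "arguments": {"deltas": [{"ax":0,"ay":0,"az":0,"dx":0,"dy":0,"dz":0.004,"grip":0.0},{"ax":0,"ay":0,"az":0,"dx":0,"dy":0,"dz":0.008,"grip":0.0},{"ax":0,"ay":0,"az":0,"dx":0,"dy":0,"dz":0.0085,"grip":0.0},{"ax":0,"ay":0,"az":0,"dx":0,"dy":0,"dz":0.0085,"grip":0.0},{"ax":0,"ay":0,"az":0,"dx":0,"dy":0,"dz":0.0085,"grip":0.0}]}}

```text
time_s: 28.47
tool_pos: [0.4851, -0.2262, 0.0158]
eef_rot: [[0.107, 0.994, 0.002], [0.994, -0.107, -0.001], [-0.001, 0.002, -1.0]]
force: [0.0, -0.0, -0.8]
grip_width: 0.0132
grasp_force: 59.4
```

>>> {"name": "step_arm", "arguments": {"deltas": [{"ax":0,"ay":0,"az":0,"dx":0,"dy":0,"dz":0.001,"grip":0.0},{"ax":0,"ay":0,"az":0,"dx":0,"dy":0,"dz":0.002,"grip":0.0},{"ax":0,"ay":0,"az":0,"dx":0,"dy":0,"dz":0.003,"grip":0.0},{"ax":0,"ay":0,"az":0,"dx":0,"dy":0,"dz":0.003,"grip":0.0},{"ax":0,"ay":0,"az":0,"dx":0,"dy":0,"dz":0.003,"grip":0.0}]}}

```text
time_s: 28.88
tool_pos: [0.4845, -0.226, 0.0138]
eef_rot: [[0.108, 0.994, 0.002], [0.994, -0.108, -0.001], [-0.001, 0.002, -1.0]]
force: [-0.7, 2.7, 9.9]
grip_width: 0.0135
grasp_force: 60.8
```

>>> {"name": "step_arm", "arguments": {"deltas": [{"ax":0,"ay":0,"az":0,"dx":0,"dy":0,"dz":-0.002,"grip":0.015},{"ax":0,"ay":0,"az":0,"dx":0,"dy":0,"dz":-0.002,"grip":0.035},{"ax":0,"ay":0,"az":0,"dx":0,"dy":0,"dz":-0.002,"grip":0.04},{"ax":0,"ay":0,"az":0,"dx":0,"dy":0,"dz":-0.03,"grip":0.04},{"ax":0,"ay":0,"az":0,"dx":0,"dy":0,"dz":-0.07,"grip":0.04}]}}

```text
time_s: 29.3
tool_pos: [0.4805, -0.2241, 0.0794]
eef_rot: [[0.108, 0.994, -0.008], [0.994, -0.108, 0.005], [0.004, -0.009, -1.0]]
force: [0.4, -1.5, -0.1]
grip_width: 0.0398
grasp_force: 0.0
```

>>> {"name": "step_arm", "arguments": {"deltas": [{"ax":0,"ay":0,"az":0,"dx":0,"dy":0,"dz":-0.03,"grip":0.04},{"ax":0,"ay":0,"az":0,"dx":0.02,"dy":0,"dz":-0.06,"grip":0.04},{"ax":0,"ay":0,"az":0,"dx":0.045,"dy":0.015,"dz":-0.09,"grip":0.04},{"ax":0,"ay":0,"az":0,"dx":0.075,"dy":0.03,"dz":-0.11,"grip":0.04},{"ax":0,"ay":0,"az":0,"dx":0.11,"dy":0.045,"dz":-0.115,"grip":0.04}]}}

```text
time_s: 29.72
tool_pos: [0.5429, -0.1219, 0.2017]
eef_rot: [[0.11, 0.994, 0.008], [0.994, -0.11, -0.003], [-0.002, 0.008, -1.0]]
force: [0.9, -0.5, -0.6]
grip_width: 0.0401
grasp_force: 0.0
```

```bash
python3 - <<'E'
from h import *
t=shot('top','top5');c=shot('wrist','w10');print(c['s']['tool_pos'],c['s']['time_s'])
# rod: handle/shank check in top by bright shank
plan(([.6195,.0482,.2],TY),([.6195,.0482,.08],TY))
# board/handle in top5 : dark bar
m=(t['color'].max(2)<70).astype(np.uint8);n,l,st,_=cv2.connectedComponentsWithStats(m)
for i in range(1,n):
    x,y,w,h,a=st[i]
    if 60<a<700 and 265<x<375 and 195<y<290:
        v,u=np.nonzero(l==i);p=cloud(t,u,v,.095);print(a,wt(p.mean(0)),w,h)
E
```

```text
[ 0.54639743 -0.11499794  0.20117903] 29.7667
d [0.1726 0.0582 0.    ] r [ 0.0061 -0.0016  0.0043] rows 4.4
d [0.   0.   0.12] r [0. 0. 0.] rows 2.9
111 [ 0.10429133 -0.00241629  0.095     ] 73 9
425 [-0.05068233  0.09241326  0.095     ] 16 36
431 [-0.04954011 -0.00126029  0.095     ] 16 36
```

>>> {"name": "step_arm", "arguments": {"deltas": [{"ax":0,"ay":0,"az":0,"dx":0.035,"dy":0.012,"dz":0,"grip":0.04},{"ax":0,"ay":0,"az":0,"dx":0.07,"dy":0.024,"dz":0,"grip":0.04},{"ax":0,"ay":0,"az":0,"dx":0.105,"dy":0.036,"dz":0,"grip":0.04},{"ax":0,"ay":0,"az":0,"dx":0.14,"dy":0.048,"dz":0,"grip":0.04},{"ax":0,"ay":0,"az":0,"dx":0.172,"dy":0.058,"dz":0,"grip":0.04}]}}

```text
time_s: 30.23
tool_pos: [0.6164, 0.0447, 0.1962]
eef_rot: [[0.108, 0.994, -0.002], [0.994, -0.108, -0.0], [-0.0, -0.002, -1.0]]
force: [0.1, -0.6, 0.7]
grip_width: 0.0401
grasp_force: 0.0
```

```bash
python3 - <<'E'
from h import *
[robot.camera('top') for _ in range(3)]
print(robot.observe()['tool_pos'],robot.observe()['eef_rot'].round(3).tolist())
plan(([.6195,.0482,.08],TY))
c=shot('wrist','w11')
# handle bar: dark pixels, depth between .085 and .1
v,u=np.mgrid[0:480:2,0:640:2];v=v.ravel();u=u.ravel()
k=(c['color'][v,u].max(1)<90)&(c['range_z'][v,u]>0);p=cloud(c,u[k],v[k]);k=(p[:,2]>.08)&(p[:,2]<.105);q=wt(p[k]);print(len(q),np.median(q,0),q.min(0),q.max(0))
E
```

```text
[0.61643879 0.04528825 0.19597449] [[0.104, 0.995, -0.002], [0.995, -0.104, -0.0], [-0.0, -0.002, -1.0]]
d [0.0032 0.0029 0.116 ] r [-0.0017  0.0002  0.0036] rows 2.8
1392 [0.10565337 0.01780328 0.09637744] [ 0.05086007 -0.27946315  0.08007606] [0.33184808 0.13723346 0.10497847]
```

>>> {"name": "step_arm", "arguments": {"deltas": [{"ax":0,"ay":0,"az":0.003,"dx":0.003,"dy":0.003,"dz":0.03,"grip":0.04},{"ax":0,"ay":0,"az":0.003,"dx":0.003,"dy":0.003,"dz":0.06,"grip":0.04},{"ax":0,"ay":0,"az":0.003,"dx":0.003,"dy":0.003,"dz":0.09,"grip":0.04},{"ax":0,"ay":0,"az":0.003,"dx":0.003,"dy":0.003,"dz":0.11,"grip":0.04},{"ax":0,"ay":0,"az":0.003,"dx":0.003,"dy":0.003,"dz":0.115,"grip":0.04}]}}

```text
time_s: 30.85
tool_pos: [0.6153, 0.0441, 0.078]
eef_rot: [[0.113, 0.994, -0.009], [0.994, -0.113, -0.001], [-0.002, -0.009, -1.0]]
force: [-3.7, 0.6, 2.5]
grip_width: 0.0397
grasp_force: 0.0
```

>>> {"name": "step_arm", "arguments": {"deltas": [{"ax":0,"ay":0,"az":0,"dx":0,"dy":0,"dz":0,"grip":0.03},{"ax":0,"ay":0,"az":0,"dx":0,"dy":0,"dz":0,"grip":0.02},{"ax":0,"ay":0,"az":0,"dx":0,"dy":0,"dz":0,"grip":0.01},{"ax":0,"ay":0,"az":0,"dx":0,"dy":0,"dz":0,"grip":0.0},{"ax":0,"ay":0,"az":0,"dx":0,"dy":0,"dz":0,"grip":0.0}]}}

```text
time_s: 31.27
tool_pos: [0.6187, 0.0456, 0.0837]
eef_rot: [[0.111, 0.994, -0.001], [0.994, -0.111, -0.001], [-0.001, -0.001, -1.0]]
force: [-5.2, -1.5, 4.4]
grip_width: 0.0078
grasp_force: 58.7
```

Gripped the handle; pull the cover shut (−168 mm).

>>> {"name": "step_arm", "arguments": {"deltas": [{"ax":0,"ay":0,"az":0,"dx":0,"dy":-0.008,"dz":0,"grip":0.0},{"ax":0,"ay":0,"az":0,"dx":0,"dy":-0.02,"dz":0,"grip":0.0},{"ax":0,"ay":0,"az":0,"dx":0,"dy":-0.034,"dz":0,"grip":0.0},{"ax":0,"ay":0,"az":0,"dx":0,"dy":-0.048,"dz":0,"grip":0.0},{"ax":0,"ay":0,"az":0,"dx":0,"dy":-0.062,"dz":0,"grip":0.0}]}}

```text
time_s: 31.68
tool_pos: [0.5593, 0.0523, 0.0837]
eef_rot: [[0.11, 0.994, 0.005], [0.994, -0.11, -0.001], [-0.001, 0.005, -1.0]]
force: [-0.5, -4.2, 0.8]
grip_width: 0.0075
grasp_force: 58.8
```

>>> {"name": "step_arm", "arguments": {"deltas": [{"ax":0,"ay":0,"az":0,"dx":0,"dy":-0.014,"dz":0,"grip":0.0},{"ax":0,"ay":0,"az":0,"dx":0,"dy":-0.028,"dz":0,"grip":0.0},{"ax":0,"ay":0,"az":0,"dx":0,"dy":-0.042,"dz":0,"grip":0.0},{"ax":0,"ay":0,"az":0,"dx":0,"dy":-0.056,"dz":0,"grip":0.0},{"ax":0,"ay":0,"az":0,"dx":0,"dy":-0.07,"dz":0,"grip":0.0}]}}

```text
time_s: 32.1
tool_pos: [0.4897, 0.0602, 0.0836]
eef_rot: [[0.11, 0.994, 0.005], [0.994, -0.11, -0.001], [-0.001, 0.005, -1.0]]
force: [-0.1, -4.4, 1.8]
grip_width: 0.0075
grasp_force: 58.8
```

>>> {"name": "step_arm", "arguments": {"deltas": [{"ax":0,"ay":0,"az":0,"dx":0,"dy":-0.01,"dz":0,"grip":0.0},{"ax":0,"ay":0,"az":0,"dx":0,"dy":-0.018,"dz":0,"grip":0.0},{"ax":0,"ay":0,"az":0,"dx":0,"dy":-0.026,"dz":0,"grip":0.0},{"ax":0,"ay":0,"az":0,"dx":0,"dy":-0.032,"dz":0,"grip":0.0},{"ax":0,"ay":0,"az":0,"dx":0,"dy":-0.036,"dz":0,"grip":0.0}]}}

```text
time_s: 32.52
tool_pos: [0.4538, 0.0645, 0.0834]
eef_rot: [[0.11, 0.994, 0.004], [0.994, -0.11, -0.001], [-0.0, 0.004, -1.0]]
force: [-0.1, -5.7, 5.6]
grip_width: 0.0081
grasp_force: 59.4
```

>>> {"name": "step_arm", "arguments": {"deltas": [{"ax":0,"ay":0,"az":0,"dx":0,"dy":-0.002,"dz":0,"grip":0.0},{"ax":0,"ay":0,"az":0,"dx":0,"dy":-0.003,"dz":0,"grip":0.0},{"ax":0,"ay":0,"az":0,"dx":0,"dy":-0.004,"dz":0,"grip":0.0},{"ax":0,"ay":0,"az":0,"dx":0,"dy":-0.005,"dz":0,"grip":0.0},{"ax":0,"ay":0,"az":0,"dx":0,"dy":-0.005,"dz":0,"grip":0.0}]}}

```text
time_s: 32.93
tool_pos: [0.4512, 0.0649, 0.0835]
eef_rot: [[0.11, 0.994, 0.007], [0.994, -0.11, -0.001], [-0.0, 0.007, -1.0]]
force: [3.1, -4.8, 4.5]
grip_width: 0.0075
grasp_force: 59.1
```

>>> {"name": "step_arm", "arguments": {"deltas": [{"ax":0,"ay":0,"az":0,"dx":0,"dy":-0.002,"dz":0,"grip":0.0},{"ax":0,"ay":0,"az":0,"dx":0,"dy":-0.003,"dz":0,"grip":0.0},{"ax":0,"ay":0,"az":0,"dx":0,"dy":-0.003,"dz":0,"grip":0.0},{"ax":0,"ay":0,"az":0,"dx":0,"dy":-0.003,"dz":0,"grip":0.0},{"ax":0,"ay":0,"az":0,"dx":0,"dy":-0.003,"dz":0,"grip":0.0}]}}

```text
time_s: 33.35
tool_pos: [0.4511, 0.065, 0.0837]
eef_rot: [[0.11, 0.994, 0.012], [0.994, -0.11, -0.001], [0.0, 0.012, -1.0]]
force: [7.4, -6.8, -2.3]
grip_width: 0.0081
grasp_force: 58.7
```

>>> {"name": "step_arm", "arguments": {"deltas": [{"ax":0,"ay":0,"az":0,"dx":0,"dy":0,"dz":0,"grip":0.02},{"ax":0,"ay":0,"az":0,"dx":0,"dy":0.003,"dz":0,"grip":0.035},{"ax":0,"ay":0,"az":0,"dx":0,"dy":0.003,"dz":-0.005,"grip":0.04},{"ax":0,"ay":0,"az":0,"dx":0,"dy":0.003,"dz":-0.04,"grip":0.04},{"ax":0,"ay":0,"az":0,"dx":0,"dy":0.003,"dz":-0.08,"grip":0.04}]}}

```text
time_s: 33.77
tool_pos: [0.4447, 0.0657, 0.161]
eef_rot: [[0.111, 0.994, -0.008], [0.994, -0.111, 0.0], [-0.001, -0.008, -1.0]]
force: [1.7, 0.1, -0.4]
grip_width: 0.04
grasp_force: 0.0
```

```bash
python3 - <<'E'
from h import *
print(robot.observe()['tool_pos'])
plan(([.46,-.05,.22],TY),([.468,-.255,.20],TY))
E
```

```text
[0.44471956 0.06569097 0.16098466]
d [-0.1133  0.0275 -0.0592] r [-0.0082  0.0005 -0.0029] rows 3.1
d [-0.2029  0.0301  0.02  ] r [0. 0. 0.] rows 4.9
```

>>> {"name": "step_arm", "arguments": {"deltas": [{"ax":0,"ay":0,"az":0,"dx":-0.015,"dy":0.005,"dz":-0.03,"grip":0.04},{"ax":0,"ay":0,"az":0,"dx":-0.04,"dy":0.01,"dz":-0.055,"grip":0.04},{"ax":0,"ay":0,"az":0,"dx":-0.065,"dy":0.016,"dz":-0.06,"grip":0.04},{"ax":0,"ay":0,"az":0,"dx":-0.09,"dy":0.022,"dz":-0.06,"grip":0.04},{"ax":0,"ay":0,"az":0,"dx":-0.113,"dy":0.0275,"dz":-0.06,"grip":0.04}]}}

```text
time_s: 34.18
tool_pos: [0.4628, -0.0507, 0.2237]
eef_rot: [[0.11, 0.994, 0.003], [0.994, -0.11, 0.0], [0.0, 0.003, -1.0]]
force: [0.2, 0.8, -0.1]
grip_width: 0.0401
grasp_force: 0.0
```

>>> {"name": "step_arm", "arguments": {"deltas": [{"ax":0,"ay":0,"az":0,"dx":-0.04,"dy":0.006,"dz":0,"grip":0.04},{"ax":0,"ay":0,"az":0,"dx":-0.08,"dy":0.012,"dz":0,"grip":0.04},{"ax":0,"ay":0,"az":0,"dx":-0.12,"dy":0.018,"dz":0,"grip":0.04},{"ax":0,"ay":0,"az":0,"dx":-0.16,"dy":0.024,"dz":0.01,"grip":0.04},{"ax":0,"ay":0,"az":0,"dx":-0.19,"dy":0.03,"dz":0.02,"grip":0.04}]}}

```text
time_s: 34.6
tool_pos: [0.4715, -0.2449, 0.2029]
eef_rot: [[0.112, 0.994, 0.002], [0.994, -0.112, -0.001], [-0.001, 0.002, -1.0]]
force: [0.4, 0.0, 0.6]
grip_width: 0.0401
grasp_force: 0.0
```

```bash
python3 - <<'E'
from h import *
[robot.camera('top') for _ in range(3)]
c=shot('wrist','w12');s=c['s'];print(s['tool_pos'],s['time_s'])
v,u=np.mgrid[0:480,0:640];v=v.ravel();u=u.ravel();k=c['range_z'][v,u]>0
u,v=u[k],v[k];p=wt(cloud(c,u,v));col=c['color'][v,u].astype(int)
k=(abs(p[:,0]+.05)<.03)&(p[:,1]<-.165)&(p[:,1]>-.34)&(p[:,2]<.03)&(p[:,2]>-.01)&(col[:,0]>110)  # shank: bright blue channel
q=p[k];print(k.sum(),q.min(0),q.max(0),np.median(q,0)); print(cv2.minAreaRect((q[:,:2]*1000).astype(np.float32)))
print(wt([.4845,-.226,0]))
plan(([.4845,-.226,.04],TY),([.4845,-.226,.013],TY))
E
```

```text
[ 0.47077245 -0.2434588   0.20133311] 34.75
661 [-0.05338456 -0.26323994 -0.00161737] [-0.03676188 -0.16845906  0.01329753] [-0.04905363 -0.23078747  0.01032579]
((-47.4913330078125, -215.57977294921875), (95.71472930908203, 13.472915649414062), 85.11198425292969)
[-0.04864364 -0.29445892  0.        ]
d [0.0171 0.0122 0.1617] r [-0.0016 -0.002  -0.005 ] rows 3.9
d [0.    0.    0.027] r [0. 0. 0.] rows 0.6
```

>>> {"name": "step_arm", "arguments": {"deltas": [{"ax":0,"ay":0,"az":-0.004,"dx":0.006,"dy":0.004,"dz":0.04,"grip":0.04},{"ax":0,"ay":0,"az":-0.004,"dx":0.012,"dy":0.008,"dz":0.08,"grip":0.04},{"ax":0,"ay":0,"az":-0.004,"dx":0.017,"dy":0.012,"dz":0.12,"grip":0.04},{"ax":0,"ay":0,"az":-0.004,"dx":0.017,"dy":0.012,"dz":0.155,"grip":0.04},{"ax":0,"ay":0,"az":-0.004,"dx":0.017,"dy":0.012,"dz":0.165,"grip":0.04}]}}

```text
time_s: 35.22
tool_pos: [0.4819, -0.2225, 0.0334]
eef_rot: [[0.104, 0.995, -0.007], [0.995, -0.104, 0.005], [0.004, -0.008, -1.0]]
force: [-1.8, 1.2, -0.8]
grip_width: 0.0397
grasp_force: 0.0
```

>>> {"name": "step_arm", "arguments": {"deltas": [{"ax":0,"ay":0,"az":0,"dx":0,"dy":0,"dz":0.012,"grip":0.04},{"ax":0,"ay":0,"az":0,"dx":0,"dy":0,"dz":0.02,"grip":0.04},{"ax":0,"ay":0,"az":0,"dx":0,"dy":0,"dz":0.023,"grip":0.04},{"ax":0,"ay":0,"az":0,"dx":0,"dy":0,"dz":0.023,"grip":0.04},{"ax":0,"ay":0,"az":0,"dx":0,"dy":0,"dz":0.023,"grip":0.04}]}}

```text
time_s: 35.63
tool_pos: [0.4858, -0.2267, 0.0155]
eef_rot: [[0.106, 0.994, 0.002], [0.994, -0.106, -0.001], [-0.001, 0.002, -1.0]]
force: [-0.3, -0.4, 0.7]
grip_width: 0.0404
grasp_force: 0.0
```

>>> {"name": "step_arm", "arguments": {"deltas": [{"ax":0,"ay":0,"az":0,"dx":0,"dy":0,"dz":0,"grip":0.03},{"ax":0,"ay":0,"az":0,"dx":0,"dy":0,"dz":0,"grip":0.02},{"ax":0,"ay":0,"az":0,"dx":0,"dy":0,"dz":0,"grip":0.01},{"ax":0,"ay":0,"az":0,"dx":0,"dy":0,"dz":0,"grip":0.0},{"ax":0,"ay":0,"az":0,"dx":0,"dy":0,"dz":0,"grip":0.0}]}}

```text
time_s: 36.05
tool_pos: [0.4856, -0.227, 0.0151]
eef_rot: [[0.107, 0.994, 0.001], [0.994, -0.107, -0.001], [-0.001, 0.002, -1.0]]
force: [-0.9, -0.7, 5.4]
grip_width: 0.0133
grasp_force: 62.3
```

>>> {"name": "step_arm", "arguments": {"deltas": [{"ax":0,"ay":0,"az":0,"dx":0,"dy":0,"dz":-0.02,"grip":0.0},{"ax":0,"ay":0,"az":0,"dx":0,"dy":0,"dz":-0.04,"grip":0.0},{"ax":0,"ay":0,"az":0,"dx":0,"dy":-0.015,"dz":-0.06,"grip":0.0},{"ax":0,"ay":0,"az":0,"dx":0,"dy":-0.03,"dz":-0.07,"grip":0.0},{"ax":0,"ay":0,"az":0,"dx":0,"dy":-0.049,"dz":-0.07,"grip":0.0}]}}

```text
time_s: 36.47
tool_pos: [0.4382, -0.2226, 0.0865]
eef_rot: [[0.106, 0.994, 0.005], [0.994, -0.106, -0.003], [-0.002, 0.005, -1.0]]
force: [-0.7, 1.0, -0.8]
grip_width: 0.013
grasp_force: 61.5
```

```bash
cat > m.py <<'E'
from h import *
[robot.camera('top') for _ in range(4)]
c=shot('wrist','w13');s=c['s'];print(s['tool_pos'],wt(s['tool_pos']),s['time_s'],s['force'])
v,u=np.mgrid[0:480,0:640];v=v.ravel();u=u.ravel();k=c['range_z'][v,u]>0
u,v=u[k],v[k];p=wt(cloud(c,u,v));z0=s['tool_pos'][2]
k=(abs(p[:,0]-wt(s['tool_pos'])[0])<.015)&(p[:,1]>-.26)&(p[:,1]<-.155)&(abs(p[:,2]-z0)<.025)
q=p[k]
for y in np.arange(-.26,-.155,.008):
    w=q[abs(q[:,1]-y)<.004]
    if len(w)>5: print(round(y,3),len(w),'x mid',((w[:,0].min()+w[:,0].max())/2).round(4),'w',np.ptp(w[:,0]).round(4),'top z',np.percentile(w[:,2],90).round(4))
k=(abs(p[:,0]+.0975)<.02)&(p[:,1]>-.172)&(p[:,1]<-.1555)&(p[:,2]>.05)&(p[:,2]<.08)
w=p[k];print('ring',len(w),w.min(0),w.max(0),np.median(w,0))
k=(abs(p[:,0]+.0975)<.02)&(p[:,1]>-.135)&(p[:,1]<-.11)&(p[:,2]>.058)&(p[:,2]<.08)
w=p[k];print('eye',len(w),w.min(0) if len(w) else 0,w.max(0) if len(w) else 0)
plan((tw([-.0973,-.292,.0676]),TY))
E
python3 m.py
```

```text
[ 0.43614932 -0.22134373  0.08425713] [-0.09721451 -0.2950415   0.08425713] 36.6667 [ 0.40472271 -0.54979984 -0.04742659]
-0.26 244 x mid -0.0977 w 0.0096 top z 0.081
-0.252 497 x mid -0.0977 w 0.0096 top z 0.0808
-0.244 508 x mid -0.0977 w 0.0094 top z 0.0805
-0.236 536 x mid -0.0979 w 0.0097 top z 0.0802
-0.228 540 x mid -0.0979 w 0.0097 top z 0.0799
-0.22 561 x mid -0.0979 w 0.0096 top z 0.0795
-0.212 534 x mid -0.0981 w 0.01 top z 0.0793
-0.204 518 x mid -0.0979 w 0.0096 top z 0.0788
-0.196 66 x mid -0.0979 w 0.0072 top z 0.0773
-0.164 729 x mid -0.0977 w 0.0246 top z 0.0723
ring 1183 [-0.11000335 -0.16693215  0.05007554] [-0.08539532 -0.16077017  0.07455179] [-0.09770759 -0.16495354  0.06599267]
eye 0 0 0
d [ 0.0033 -0.0009  0.0166] r [0.0009 0.0002 0.0006] rows 0.4
```

>>> {"name": "step_arm", "arguments": {"deltas": [{"ax":0,"ay":0.02,"az":0,"dx":0,"dy":0,"dz":0.006,"grip":0.0},{"ax":0,"ay":0.04,"az":0,"dx":0,"dy":0,"dz":0.012,"grip":0.0},{"ax":0,"ay":0.04,"az":0,"dx":0,"dy":0,"dz":0.017,"grip":0.0},{"ax":0,"ay":0.04,"az":0,"dx":0,"dy":0,"dz":0.017,"grip":0.0},{"ax":0,"ay":0.04,"az":0,"dx":0,"dy":0,"dz":0.017,"grip":0.0}]}}

```text
time_s: 37.13
tool_pos: [0.4365, -0.2213, 0.0666]
eef_rot: [[0.107, 0.994, 0.003], [0.993, -0.107, 0.04], [0.04, -0.001, -0.999]]
force: [-0.2, -0.2, -1.0]
grip_width: 0.0127
grasp_force: 61.5
```

```bash
python3 m.py; python3 -c "
from h import *
print(robot.observe()['eef_rot'].round(4).tolist())"
```

```text
[ 0.43665961 -0.2212856   0.06744149] [-0.09671346 -0.29492872  0.06744149] 37.3333 [0.3160982  0.41199021 0.01718487]
-0.26 246 x mid -0.0972 w 0.0097 top z 0.0657
-0.252 493 x mid -0.0972 w 0.0096 top z 0.0656
-0.244 512 x mid -0.0972 w 0.0095 top z 0.0656
-0.236 525 x mid -0.0974 w 0.0098 top z 0.0656
-0.228 554 x mid -0.0974 w 0.0097 top z 0.0657
-0.22 543 x mid -0.0974 w 0.0096 top z 0.0658
-0.212 536 x mid -0.0975 w 0.0096 top z 0.0657
-0.204 524 x mid -0.0975 w 0.0095 top z 0.0657
-0.196 80 x mid -0.0973 w 0.0076 top z 0.0642
-0.164 1007 x mid -0.0976 w 0.0249 top z 0.0681
-0.156 70 x mid -0.0974 w 0.011 top z 0.0482
ring 922 [-0.11006644 -0.16712377  0.0500032 ] [-0.08512669 -0.16113876  0.07085637] [-0.09753777 -0.16566685  0.05596931]
eye 0 0 0
d [ 0.0029 -0.0005 -0.    ] r [ 0.0004 -0.0397  0.0013] rows 0.3
[[0.1064, 0.9943, 0.0047], [0.9935, -0.1065, 0.0394], [0.0397, 0.0004, -0.9992]]
```

>>> {"name": "step_arm", "arguments": {"deltas": [{"ax":0,"ay":0,"az":0,"dx":0.012,"dy":0,"dz":0.001,"grip":0.0},{"ax":0,"ay":0,"az":0,"dx":0.024,"dy":0,"dz":0.0015,"grip":0.0},{"ax":0,"ay":0,"az":0,"dx":0.034,"dy":0,"dz":0.0018,"grip":0.0},{"ax":0,"ay":0,"az":0,"dx":0.044,"dy":0,"dz":0.0022,"grip":0.0},{"ax":0,"ay":0,"az":0,"dx":0.054,"dy":0,"dz":0.0026,"grip":0.0}]}}

```text
time_s: 37.8
tool_pos: [0.442, -0.166, 0.0669]
eef_rot: [[0.106, 0.994, 0.004], [0.994, -0.106, 0.04], [0.04, -0.0, -0.999]]
force: [0.9, 0.2, -0.7]
grip_width: 0.0128
grasp_force: 61.5
```

>>> {"name": "step_arm", "arguments": {"deltas": [{"ax":0,"ay":0,"az":0,"dx":0.007,"dy":0,"dz":0.0003,"grip":0.0},{"ax":0,"ay":0,"az":0,"dx":0.014,"dy":0,"dz":0.0006,"grip":0.0},{"ax":0,"ay":0,"az":0,"dx":0.021,"dy":0,"dz":0.0008,"grip":0.0},{"ax":0,"ay":0,"az":0,"dx":0.028,"dy":0,"dz":0.0011,"grip":0.0},{"ax":0,"ay":0,"az":0,"dx":0.035,"dy":0,"dz":0.0014,"grip":0.0}]}}

```text
time_s: 38.22
tool_pos: [0.446, -0.1322, 0.0668]
eef_rot: [[0.107, 0.994, 0.004], [0.993, -0.107, 0.04], [0.04, 0.0, -0.999]]
force: [0.3, 0.8, -0.2]
grip_width: 0.0131
grasp_force: 61.5
```

>>> {"name": "step_arm", "arguments": {"deltas": [{"ax":0,"ay":0,"az":0,"dx":0.003,"dy":0,"dz":0.0001,"grip":0.0},{"ax":0,"ay":0,"az":0,"dx":0.006,"dy":0,"dz":0.0002,"grip":0.0},{"ax":0,"ay":0,"az":0,"dx":0.009,"dy":0,"dz":0.0004,"grip":0.0},{"ax":0,"ay":0,"az":0,"dx":0.011,"dy":0,"dz":0.0004,"grip":0.0},{"ax":0,"ay":0,"az":0,"dx":0.011,"dy":0,"dz":0.0004,"grip":0.0}]}}

```text
time_s: 38.63
tool_pos: [0.447, -0.1245, 0.067]
eef_rot: [[0.104, 0.995, 0.004], [0.994, -0.104, 0.034], [0.035, 0.0, -0.999]]
force: [-2.9, -10.5, -0.1]
grip_width: 0.0128
grasp_force: 61.6
```

>>> {"name": "step_arm", "arguments": {"deltas": [{"ax":0,"ay":0,"az":0,"dx":-0.002,"dy":0,"dz":0,"grip":0.0},{"ax":0,"ay":0,"az":0,"dx":-0.002,"dy":0,"dz":0,"grip":0.02},{"ax":0,"ay":0,"az":0,"dx":-0.002,"dy":0,"dz":0,"grip":0.035},{"ax":0,"ay":0,"az":0,"dx":-0.002,"dy":0,"dz":-0.02,"grip":0.035},{"ax":0,"ay":0,"az":0,"dx":-0.002,"dy":0,"dz":-0.05,"grip":0.035}]}}

```text
time_s: 39.05
tool_pos: [0.4443, -0.1246, 0.115]
eef_rot: [[0.107, 0.994, -0.002], [0.993, -0.107, 0.043], [0.043, -0.007, -0.999]]
force: [1.0, -0.7, 0.2]
grip_width: 0.035
grasp_force: 0.0
```

>>> {"name": "step_arm", "arguments": {"deltas": [{"ax":0,"ay":0,"az":0,"dx":0,"dy":0,"dz":-0.03,"grip":0.035},{"ax":0,"ay":-0.02,"az":0,"dx":-0.01,"dy":0,"dz":-0.06,"grip":0.035},{"ax":0,"ay":-0.04,"az":0,"dx":-0.04,"dy":0,"dz":-0.09,"grip":0.035},{"ax":0,"ay":-0.04,"az":0,"dx":-0.06,"dy":0,"dz":-0.09,"grip":0.035},{"ax":0,"ay":-0.04,"az":0,"dx":-0.06,"dy":0,"dz":-0.09,"grip":0.035}]}}

```text
time_s: 39.47
tool_pos: [0.4417, -0.1924, 0.2068]
eef_rot: [[0.108, 0.994, 0.006], [0.994, -0.108, -0.005], [-0.004, 0.006, -1.0]]
force: [-0.8, -0.1, -0.1]
grip_width: 0.0347
grasp_force: 0.0
```

```bash
python3 - <<'E'
from h import *
[robot.camera('top') for _ in range(3)]
c=shot('wrist','w14');s=c['s'];print(wt(s['tool_pos']),s['time_s'],s['force'])
v,u=np.mgrid[0:480,0:640];v=v.ravel();u=u.ravel();k=c['range_z'][v,u]>0
u,v=u[k],v[k];p=wt(cloud(c,u,v))
for y in np.arange(-.23,-.085,.008):
    w=p[(abs(p[:,1]-y)<.003)&(abs(p[:,0]+.0975)<.015)&(p[:,2]>.054)&(p[:,2]<.08)]
    if len(w)>5: print(round(y,3),len(w),'x mid',((w[:,0].min()+w[:,0].max())/2).round(4),'w',np.ptp(w[:,0]).round(4),'top z',np.percentile(w[:,2],90).round(4))
w=p[(p[:,1]>-.11)&(p[:,1]<.1)&(p[:,0]<.12)&(p[:,0]>-.04)&(p[:,2]>.02)&(p[:,2]<.14)];print('panel z',np.percentile(w[:,2],[5,50,95,99]))
E
```

```text
[-0.0978506  -0.26170541  0.20368973] 39.6167 [ 0.88416525 -0.3613603   1.03547974]
-0.222 51 x mid -0.0973 w 0.0134 top z 0.0655
-0.214 160 x mid -0.0972 w 0.015 top z 0.0659
-0.206 153 x mid -0.0973 w 0.0147 top z 0.0659
-0.198 158 x mid -0.0968 w 0.0142 top z 0.0657
-0.19 163 x mid -0.0973 w 0.0148 top z 0.066
-0.182 165 x mid -0.0973 w 0.0147 top z 0.066
-0.174 167 x mid -0.0973 w 0.0146 top z 0.0661
-0.166 233 x mid -0.0977 w 0.0238 top z 0.0722
-0.158 102 x mid -0.0977 w 0.0209 top z 0.0702
-0.15 112 x mid -0.0969 w 0.0096 top z 0.0632
-0.142 117 x mid -0.0973 w 0.0103 top z 0.0632
-0.134 116 x mid -0.0973 w 0.0103 top z 0.0631
-0.126 261 x mid -0.0973 w 0.0251 top z 0.0725
-0.118 109 x mid -0.0977 w 0.0096 top z 0.0633
-0.11 105 x mid -0.0977 w 0.0096 top z 0.0632
-0.102 40 x mid -0.0977 w 0.0096 top z 0.0626
panel z [0.04971386 0.05684535 0.06092534 0.0618307 ]
```

```bash
python3 -c "
from plant import robot
print(robot.sign_off())"
```

```text
the job is handed in; nothing more can be done
None
```

I put both loose packs flat in bays (middle and left), pulled the cover fully shut and pushed the rod home through the front ring and the cover's ring, then handed the job in at about 40 s of the 192 s; I saw only two packs on the bench, and sign-off gave no verdict.

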